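# Loosen a polishing jar and jog it on the shaker

### The arm

A 6-joint arm with a two-finger parallel gripper is mounted at the origin on the work surface. World frame = base frame: x ahead of the robot, y to its left, z up, the work surface at z = 0. Lengths are in m, angles in rad, forces in N, time in s.
With the tool pointing down it reaches from about 0.35 to 0.775 m from the base axis. Payload 5.5 kg.
Tool frame: the origin (TCP) lies between the finger pads; the fingertips stand 19 mm ahead of it and the grasp point (between the pads) is the TCP; z points along the fingers, y is the direction in which the jaws open and shut (so a half turn about z gives the same grasp; the last joint's range is limited). The gripper opens to 85 mm and grips with 20 to 120 N. Pads are 22 mm wide; open, the fingers measure 114 mm over their backs; the gripper's body (76 mm by 85 mm) begins 54 mm behind the grasp point. The pads swing forward as they close: fully open they stand 13 mm farther back than shut.
Start: joints at [-1.409, 0.313, 0.046, 1.304, 0, 1.431], TCP at [0.171, -0.549, 0.25] pointing down, gripper open.
Joint ranges: [-2.76, 2.76], [-0.86, 1.69], [-1.03, 1.26], [-2.2, 2.34], [-1.47, 1.5], [-3.14, 3.14]. Speed limits (rad/s): [2.57, 2.57, 3.14, 3.14, 3.14, 3.14].

### API

Orientations are given as a unit quaternion [x, y, z, w].
In Python, from bench import state, capture, finish_job gives the robot as it stands.
- The arm moves only by the shell command python3 -m creep 'ROWS' [FORCE]. ROWS is JSON, a list of rows, each a list of 7 numbers: the shift along the tool's x, y, z in mm, then the turn, a rotation vector about the tool's x, y, z in rad, then the opening, from 0 (shut) to 1 (fully open). In form: [[dx, dy, dz, ax, ay, az, jaw], ...]. A call has exactly 5 rows; each row is the pose to reach, as a shift and turn from the pose commanded when the call began, along the tool's axes at that moment; what a row does not reach only later rows make up. A row lasts 1/12 s, in which the tool goes at most 41.7 mm and 7.16 degrees, less where a joint would pass 70% of its speed; a pose out of reach is approached as far as the arm can. A call with a gripper value outside its range is refused whole. The fingers move at their own pace and stop on an object; FORCE is the grip in N (left out, the last holds). Time passes only in rows, so rows that repeat a pose let the fingers close, or fill a call up. It gives the time, the measured TCP pose, the force and the opening at its end, in the units of the state.
- state(): the state, without advancing time (a new reading comes with each control period).
- capture(name): name is "scene" or "top" or "wrist"; returns a dict with "image" (400x640x3 uint8, blue, green, red), "fx", "fy", "cx", "cy" (pixels), "cam_to_world" (4x4, takes a point from camera to world coordinates). Camera axes: x right, y down, z forward; pixel columns grow to the right and rows downward; lengths in m; the calibration is good to about 2 mm. The wrist camera is an equidistant fisheye: a pixel r from the principal point sees the ray r / f radians off the axis. A picture is of the moment at which its call begins. There is no depth.
- finish_job(): hands the job in, once; it reports no verdict.
The state is a dict: "clock": time; "joints": joint angles; "dq": joint speeds; "tau": joint torques, N m; "ee_pos": TCP position; "eef_rot": TCP orientation; "wrist_force": force on the tool from outside, world axes, zero at the start; "torque": the same for the moment, N m; "gripper_width": finger opening in m.
Only numpy, scipy, OpenCV 4.12 (cv2) and the standard library are available. Lean on these libraries where they do the work, as an engineer would, in place of code of your own. Each camera call takes 0.05 s, during which the arm holds its last target.

### The job

Reach in under the bench lamp, take the wide closed jar, turn it upside down (lid pointing straight or nearly straight down) for about a second to loosen what has settled in it, then set it upright, without dropping it, standing wholly on the round plate of the shaker. Once it stands there, press the shaker's pedal fully down to its stop for about a second and let it come up again. Leave the slim bottle and the other things on the bench where they are.

Things in the scene. Friction and masses are not known exactly. Their poses are not given: they have to be found in the camera images.
- jar_center (a point): The jar: closed, straight-sided white plastic screw jar with a flat black lid as wide as the jar; 48 mm diameter, 76 mm high (body 58 mm, lid 18 mm), about 0.2 kg. It stands on the bench under the lamp's light bar, about 140 mm beside the slim bottle (either side). The point is at its centre, 38 mm above its underside; z points from the base to the lid.
- lamp: Fixed bench lamp: a level light bar 260 mm long (along y), 28 mm deep (along x, from 0 to +28 mm) and 18 mm thick, underside 168 mm above the bench, on one post 120 mm behind (+x) the origin. The origin is on the bench straight below the middle of the bar's front edge, x pointing away from the open front side. The jar's axis stands 0 to 15 mm in front (-x) of that edge, so the jar cannot be reached straight from above; reach in tilted, from the -x side.
- plate (a point): Centre of the top of the round black plate (100 mm diameter, flat, level) on the shaker, a grey box 150 x 140 mm; the plate's top is 65 mm above the bench. Fixed. z up.
- pedal_press (a point): The point to press, in the middle of the width of the pedal's tread, on its upper face, 120 mm from its hinge and about 25 mm from its free end. It moves with the pedal. The tread is a grey ribbed plate 155 x 80 mm on a fixed steel base, hinged at its far (+x) end and rising towards its free (-x) end; at rest the tread slopes 17 degrees and the point is 63 mm above the bench, pressed home it is 30 mm above the bench (33 mm lower).
- pedal (a joint): Pedal angle: 0 at rest (up), 0.28 rad at its stop (fully down). A spring returns it; at the press point it takes about 3 N to start and 8 N at the stop.
- flask_center (a point): Bystander: slim white bottle with a narrow black cap, 36 mm diameter, 92 mm high, beside the jar under the lamp; point at its centre, 46 mm above the bench.
- pad: Bystander: flat pink abrasive pad 75 x 50 x 11 mm; origin at the centre of its underside.
- cone: Bystander: small wooden ring cone, 44 mm foot, 85 mm high; origin at the centre of its underside.
- tin: Bystander: flat round metal tin, 52 mm diameter, 30 mm high; origin at the centre of its underside.
- pliers: Bystander: pliers lying flat with blue handles, 150 mm long along x, 55 mm across, 13 mm high; origin on the bench near the middle.
- handpiece: Bystander: dark rotary handpiece lying flat, 150 mm long along x, 18 mm thick; origin on the bench near the middle.
- band1: Bystander: small silver ring band, 24 mm across, 9 mm high, origin under its centre.
- band2: Bystander: small silver ring band, 25 mm across, 7 mm high, origin under its centre.
Not all that is in view belongs to the job. What is shaped like the part that bears pedal_press but pink is not meant.

How it is judged:
By the outcome, as a careful person would: the job done as asked, in the order asked, and still so for the second after the job is handed in, with the robot touching nothing.
It also fails if it takes over 67 s, if anything falls off the work surface, if the arm or the gripper's body presses on something with over 40 N, if the wrist force passes 120 N, or if a joint passes its speed limit or range.

## Working session

There is one attempt and no reset: what is moved stays moved. The work goes in short steps, Python scripts to look and compute and a shell command to move; the robot and the scene stay as the last step left them, time stands still between calls to the robot, and variables do not carry over. Pictures are saved under pics/ and viewed, and the job is handed in when it is done.

```bash
ls -la; mkdir -p pics; python3 - <<'E'
from bench import state, capture
import cv2,numpy as np
s=state()
print({k:np.round(v,3).tolist() for k,v in s.items()})
for n in ["scene","top"]:
    c=capture(n); cv2.imwrite(f"pics/{n}0.png",c["image"]); print(n,c["fx"],c["fy"],c["cx"],c["cy"]);print(np.round(c["cam_to_world"],4))
E
```

```text
total 12
drwxr-xr-x  3 agent agent 4096 Dec  7 04:02 .
drwxr-xr-x 23 root  root  4096 Dec  7 04:02 ..
drwxr-xr-x  2 agent agent 4096 Dec  7 04:02 pics
{'clock': 0.0, 'joints': [-1.409, 0.314, 0.045, 1.304, -0.0, 1.431], 'dq': [-0.0, 0.0, -0.0, 0.001, -0.0, 0.001], 'tau': [-0.003, -48.062, 29.853, 0.019, -0.0, -0.0], 'ee_pos': [0.171, -0.549, 0.249], 'eef_rot': [0.989, 0.15, -0.0, -0.001], 'wrist_force': [0.218, 1.189, -0.314], 'torque': [-0.006, 0.01, 0.002], 'gripper_width': 0.085}
scene 409.4584874886694 409.4584874886694 326.5817546856225 198.35660368687635
[[-0.4085  0.7726 -0.4861  0.9789]
 [ 0.9128  0.342  -0.2234  0.2129]
 [-0.0063 -0.5349 -0.8449  0.9105]
 [ 0.      0.      0.      1.    ]]
top 384.184294522139 384.184294522139 319.98942448947804 208.89077136193455
[[-0.0243 -0.98    0.1973  0.2567]
 [-0.9997  0.0252  0.0021 -0.0134]
 [-0.007  -0.1972 -0.9803  1.1677]
 [ 0.      0.      0.      1.    ]]
```

View pics/scene0.png

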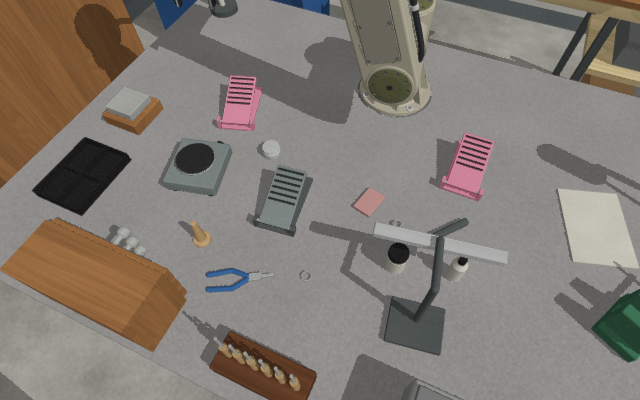

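View pics/top0.png

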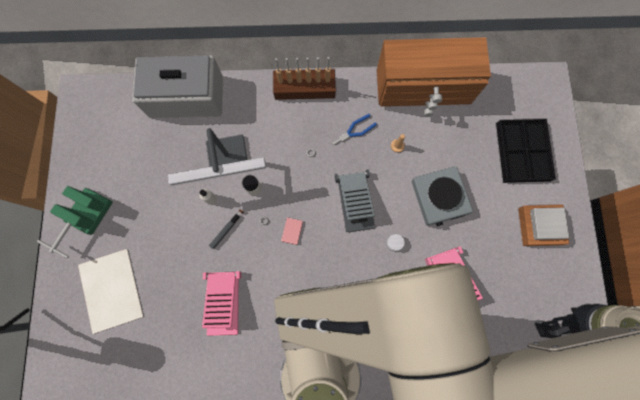

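Top view: jar lid at (250,183), slim bottle cap at (204,195), plate at (446,193), grey pedal at (355,200). Two pink pedal look-alikes sit at (222,302) and (455,275). I'll enlarge to confirm.

```bash
cat > h.py <<'E'
import numpy as np, cv2
from bench import state, capture
from scipy.spatial.transform import Rotation as R
def ray(c,u,v):
    T=np.array(c["cam_to_world"]); d=np.array([(u-c["cx"])/c["fx"],(v-c["cy"])/c["fy"],1.]); d=T[:3,:3]@d
    return T[:3,3],d/np.linalg.norm(d)
def onz(c,u,v,z):
    o,d=ray(c,u,v); return o+d*(z-o[2])/d[2]
def tri(ca,pa,cb,pb):
    o1,d1=ray(ca,*pa);o2,d2=ray(cb,*pb)
    A=np.stack([d1,-d2],1); t=np.linalg.lstsq(A,o2-o1,rcond=None)[0]
    p,q=o1+t[0]*d1,o2+t[1]*d2
    return (p+q)/2,np.linalg.norm(p-q)
def proj(c,p):
    T=np.linalg.inv(np.array(c["cam_to_world"])); q=T[:3,:3]@np.asarray(p)+T[:3,3]
    return c["fx"]*q[0]/q[2]+c["cx"],c["fy"]*q[1]/q[2]+c["cy"]
E
python3 - <<'E'
import cv2,numpy as np
t=cv2.imread("pics/top0.png"); s=cv2.imread("pics/scene0.png")
def crop(im,u,v,w,h,k): return cv2.resize(im[v:v+h,u:u+w],None,fx=k,fy=k,interpolation=cv2.INTER_CUBIC)
a=crop(t,155,120,130,95,6)
cv2.imwrite("pics/c1.png",a)
cv2.imwrite("pics/c2.png",crop(s,360,205,160,110,5))
cv2.imwrite("pics/c3.png",crop(t,320,155,160,90,5))
cv2.imwrite("pics/c4.png",crop(s,150,120,170,120,4.5) if 0 else cv2.resize(s[120:245,150:320],None,fx=4.5,fy=4.5,interpolation=cv2.INTER_CUBIC))
E
```

```text
(no output)
```

View pics/c1.png

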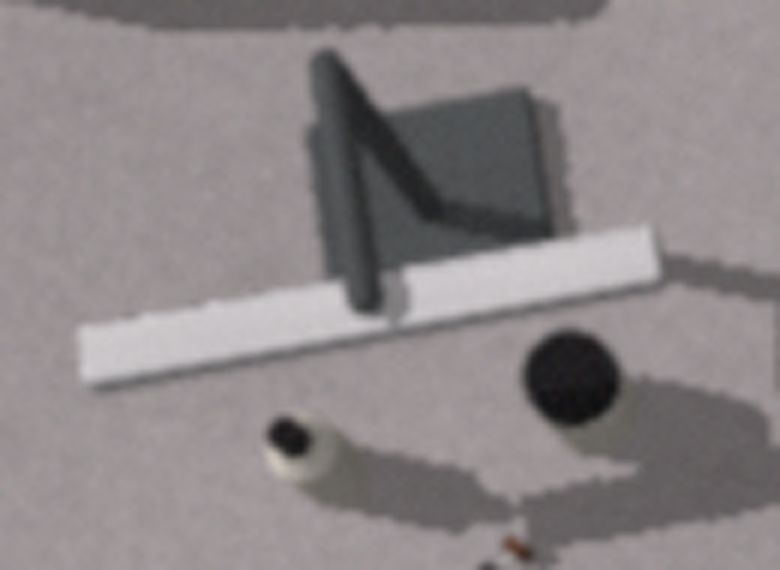

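View pics/c2.png

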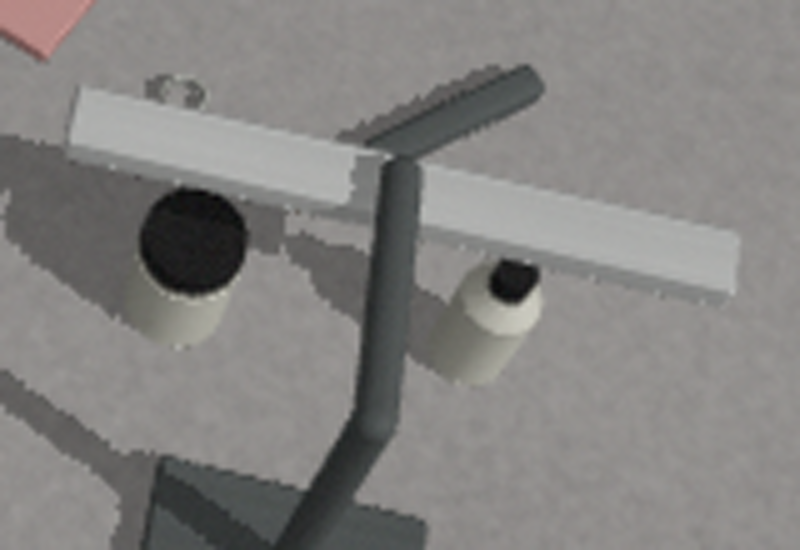

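View pics/c3.png

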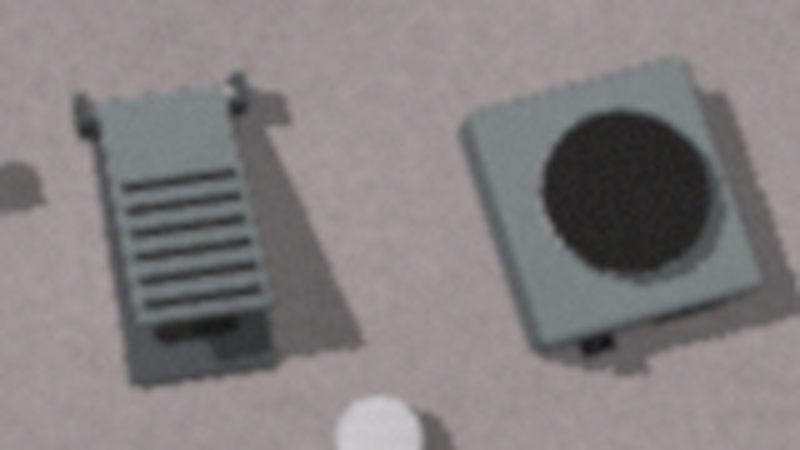

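View pics/c4.png

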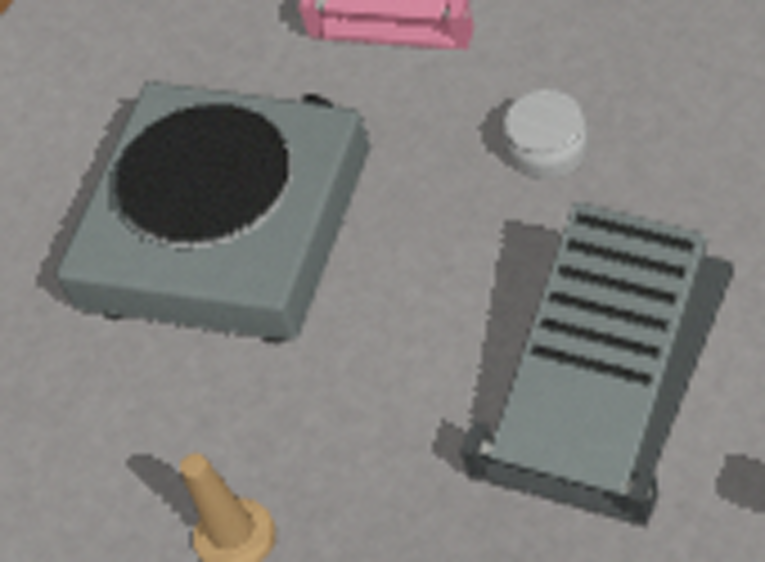

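```bash
python3 - <<'E'
from h import *
t=capture("top"); s=capture("scene")
def T(x,y,u,v,k): return ((x+.5)/k-.5+u,(y+.5)/k-.5+v)
pts={
'jarlid':(T(572,378,155,120,6),T(194,242,360,205,5)),
'flaskcap':(T(289,437,155,120,6),T(513,278,360,205,5)),
'barR':(T(660,281,155,120,6),T(80,88,360,205,5)),
'barL':(T(85,386,155,120,6),T(740,235,360,205,5)),
'plate':(T(628,192,320,155,5),T(202,173,150,120,4.5)),
'ped_freeL':(T(133,322,320,155,5),T(705,235,150,120,4.5)),
'ped_freeR':(T(272,302,320,155,5),T(573,205,150,120,4.5)),
'ped_hL':(T(97,103,320,155,5),T(630,490,150,120,4.5)),
'ped_hR':(T(230,88,320,155,5),T(492,453,150,120,4.5)),
}
hz={'jarlid':.076,'flaskcap':.092,'plate':.065,'barR':.186,'barL':.186}
for k,(a,b) in pts.items():
    p,e=tri(t,a,s,b); print(k,np.round(p,4),round(e*1000,1), *( [np.round(onz(c,*q,hz[k])[:2],4) for c,q in((t,a),(s,b))] if k in hz else []))
E
```

```text
jarlid [0.5623 0.1956 0.0692] 2.3 [0.5606 0.1932] [0.5653 0.1969]
flaskcap [0.5314 0.3281 0.0876] 1.2 [0.5304 0.3261] [0.5336 0.3281]
barR [0.5737 0.1344 0.1853] 1.2 [0.5736 0.1337] [0.5739 0.1351]
barL [0.532  0.389  0.1858] 2.7 [0.532  0.3875] [0.5316 0.3903]
plate [ 0.5169 -0.3806  0.062 ] 2.5 [ 0.5168 -0.3809] [ 0.5183 -0.3772]
ped_freeL [ 0.4455 -0.0868  0.0735] 1.7
ped_freeR [ 0.4553 -0.1669  0.0705] 0.7
ped_hL [ 0.5887 -0.0694  0.0301] 5.5
ped_hR [ 0.5971 -0.1514  0.0256] 6.8
```

```bash
cat >> h.py <<'E'
def tool(az,tilt,sy=1):
    a,t=np.radians(az),np.radians(tilt)
    z=np.array([np.cos(t)*np.cos(a),np.cos(t)*np.sin(a),-np.sin(t)]); y=sy*np.array([-np.sin(a),np.cos(a),0])
    return np.stack([np.cross(y,z),y,z],1)
def delta(pos,M,show=True):
    s=state(); A=R.from_quat(s["eef_rot"])
    d=A.inv().apply(np.asarray(pos)-s["ee_pos"])*1000; w=(A.inv()*R.from_matrix(M)).as_rotvec()
    print("d",np.round(d,1),"w",np.round(w,3),"deg",round(np.degrees(np.linalg.norm(w)),1)); return d,w
def st():
    s=state(); A=R.from_quat(s["eef_rot"]).as_matrix()
    print("t",round(s["clock"],2),"q",np.round(s["joints"],3),"p",np.round(s["ee_pos"],4),"x",np.round(A[:,0],2),"y",np.round(A[:,1],2),"z",np.round(A[:,2],3),"F",np.round(s["wrist_force"],1),"w",round(s["gripper_width"],4))
J=np.array([0.5630,0.1955,0.047])
E
python3 - <<'E'
from h import *
M=tool(30,45)
print(J-0.14*M[:,2])
delta(J-0.14*M[:,2],M); delta([.33,-.25,.27],tool(-20,70))
E
```

```text
[0.47726786 0.14600253 0.14599495]
d [ 499.1 -572.2  104.5] w [ 1.122 -0.124  2.711] deg 168.2
d [ 240.8 -238.   -20. ] w [-0.434 -0.148 -2.459] deg 143.3
```

```bash
python3 - <<'E'
from h import *
M=tool(30,45,-1)
delta(J-0.14*M[:,2],M); delta([.36,-.20,.27],tool(0,75,-1))
E
```

```text
d [ 499.1 -572.2  104.5] w [ 0.086  0.782 -0.211] deg 46.7
d [ 284.3 -276.8  -19.9] w [-0.041  0.26   0.3  ] deg 22.9
```

```bash
python3 -m creep '[[24,-23,-2,0,0.03,0.03,1],[52,-50,-4,0,0.06,0.06,1],[80,-78,-6,0,0.1,0.1,1],[108,-105,-8,0,0.13,0.13,1],[136,-132,-10,-0.02,0.16,0.15,1]]' 60; python3 -c "
from h import *
st();M=tool(30,45,-1);delta([.36,-.20,.27],tool(0,70,-1));delta(J-0.14*M[:,2],M)"
```

```text
clock: 0.62
ee_pos: [0.262, -0.3814, 0.2599]
eef_rot: [0.994, 0.074, 0.081, -0.003]
wrist_force: [1.5, -1.0, 0.6]
gripper_width: 0.0854
t 0.62 q [-1.241  0.046 -0.267  1.221  0.158  1.754] p [ 0.262  -0.3814  0.2599] x [0.98 0.15 0.16] y [ 0.15 -0.99  0.01] z [ 0.161  0.017 -0.987] F [ 1.5 -1.   0.6] w 0.0854
d [ 123.9 -164.9    8.9] w [-0.031  0.186  0.146] deg 13.6
d [ 269.2 -490.5  156.2] w [ 0.18   0.617 -0.336] deg 41.6
```

```bash
python3 -m creep '[[23,-33,2,-0.01,0.04,0.03,1],[46,-66,4,-0.01,0.08,0.05,1],[70,-99,6,-0.02,0.12,0.07,1],[92,-132,8,-0.02,0.16,0.08,1],[115,-165,8,-0.02,0.2,0.09,1]]'; python3 -c "
from h import *
st();M=tool(30,45,-1);delta(J-0.14*M[:,2]+[0,0,.03],M)"
```

```text
clock: 1.03
ee_pos: [0.3503, -0.2001, 0.2692]
eef_rot: [0.983, 0.029, 0.181, -0.004]
wrist_force: [-0.1, -0.4, -0.3]
gripper_width: 0.0857
t 1.03 q [-0.936 -0.239 -0.538  1.065  0.301  2.179] p [ 0.3503 -0.2001  0.2692] x [0.93 0.05 0.36] y [ 0.06 -1.    0.  ] z [ 0.355  0.018 -0.935] F [-0.1 -0.4 -0.3] w 0.0857
d [ 104.4 -338.5  138.4] w [ 0.257  0.415 -0.392] deg 35.9
```

```bash
python3 - <<'E'
# fit UR-like kinematics? quick check of orientation model only
from h import *
q=state()["joints"]; print(q[1]-q[2]+q[3])
E
```

```text
1.3638687794688669
```

```bash
python3 -m creep '[[12,-34,8,0.02,0.04,-0.03,1],[24,-68,20,0.05,0.09,-0.07,1],[35,-104,32,0.08,0.14,-0.11,1],[45,-140,46,0.11,0.19,-0.15,1],[55,-176,60,0.14,0.23,-0.2,1]]'; python3 -c "
from h import *
st();M=tool(30,45,-1);delta(J-0.14*M[:,2]+[0,0,.02],M)"
```

```text
clock: 1.45
ee_pos: [0.4122, -0.0205, 0.2319]
eef_rot: [0.945, 0.14, 0.289, -0.058]
wrist_force: [1.2, -0.7, 0.9]
gripper_width: 0.0852
t 1.45 q [-0.571 -0.37  -0.806  0.74   0.463  2.371] p [ 0.4122 -0.0205  0.2319] x [0.79 0.23 0.56] y [ 0.3  -0.95 -0.03] z [ 0.531  0.19  -0.826] F [ 1.2 -0.7  0.9] w 0.0852
d [  52.9 -137.6  120.6] w [ 0.12   0.183 -0.189] deg 16.6
```

```bash
cat > kin.py <<'E'
import numpy as np
from scipy.optimize import least_squares
from scipy.spatial.transform import Rotation as R
D=[([-1.409,.3135,.0455,1.304,0,1.431],[.171,-.549,.2495]),([-1.241,.046,-.267,1.221,.158,1.754],[.262,-.3814,.2599]),
([-.936,-.239,-.538,1.065,.301,2.179],[.3503,-.2001,.2692]),([-.571,-.37,-.806,.74,.463,2.371],[.4122,-.0205,.2319])]
def rot(q):
    p=q[1]-q[2]+q[3]
    # q6=0: x=(-sp,0,-cp) y=left z=(cp,0,-sp)
    B=np.array([[-np.sin(p),0,np.cos(p)],[0,1,0],[-np.cos(p),0,-np.sin(p)]])
    return R.from_euler('z',q[0]).as_matrix()@B@R.from_euler('x',-q[4]).as_matrix()@R.from_euler('z',q[5]).as_matrix()
def fk(q,x):
    h,L1,a,L2,b,d,L,w=x
    A=q[1]+a; C=q[1]-q[2]+b
    P=np.array([L1*np.sin(A)+L2*np.cos(C), d, h+L1*np.cos(A)-L2*np.sin(C)])
    p=q[1]-q[2]+q[3]; P=P+w*np.array([np.cos(p),0,-np.sin(p)])
    return R.from_euler('z',q[0]).as_matrix()@P+L*rot(q)[:,2]
def fit(D=D):
    x0=[.3,.4,0,.4,0,.08,.2,.05]
    prior=np.array(x0)
    f=lambda x:np.concatenate([fk(q,x)-p for q,p in D]+[0.003*(x-prior)])
    r=least_squares(f,x0); return r.x,np.concatenate([fk(q,r.x)-p for q,p in D])
if __name__=="__main__":
    for q,p in D: print(np.round(rot(q),2).tolist())
    x,r=fit(); print(np.round(x,3),np.round(r*1000,1))
E
python3 kin.py
```

```text
[[0.95, 0.3, -0.0], [0.3, -0.95, 0.0], [0.0, -0.0, -1.0]]
[[0.98, 0.15, 0.16], [0.15, -0.99, 0.02], [0.16, 0.01, -0.99]]
[[0.93, 0.06, 0.36], [0.05, -1.0, 0.02], [0.36, 0.0, -0.93]]
[[0.79, 0.3, 0.53], [0.23, -0.95, 0.19], [0.56, -0.03, -0.83]]
[ 0.237  0.521  0.     0.413 -0.128  0.08   0.28   0.145] [-0.   0.   0.1  0.1 -0.1 -0.  -0.   0.  -0.3 -0.  -0.   0.2]
```

```bash
cat >> kin.py <<'E'
lo=np.array([-2.76,-.86,-1.03,-2.2,-1.47,-3.14]);hi=np.array([2.76,1.69,1.26,2.34,1.5,3.14])
X=fit()[0]
def ik(p,M,q0):
    f=lambda q:np.concatenate([(fk(q,X)-p)*5,(rot(q)-M).ravel()])
    r=least_squares(f,np.clip(q0,lo+.01,hi-.01),bounds=(lo,hi)); return r.x,np.abs(r.fun).max()
E
python3 - <<'E'
from h import *; from kin import *
q0=state()["joints"]
for az in (10,20,30):
  for tilt in (35,45,55):
    M=tool(az,tilt,-1); o=[]
    for off in (.14,0):
        q,e=ik(J-off*M[:,2],M,q0); o.append((np.round(q,2).tolist(),round(e,3)))
    print(az,tilt,o)
E
```

```text
10 35 [([0.23, -0.16, -1.03, -0.03, -0.04, 3.14], np.float64(0.166)), ([0.22, 0.32, -1.03, -0.61, -0.04, 3.14], np.float64(0.128))]
10 45 [([0.21, -0.17, -1.03, -0.01, -0.01, 3.14], np.float64(0.047)), ([0.2, 0.28, -1.03, -0.5, -0.01, 3.14], np.float64(0.023))]
10 55 [([0.2, -0.13, -0.89, 0.2, 0.0, 3.14], np.float64(0.022)), ([0.2, 0.24, -0.89, -0.17, -0.0, 3.14], np.float64(0.02))]
20 35 [([0.01, -0.18, -1.03, 0.02, 0.26, 2.88], np.float64(0.165)), ([0.12, 0.31, -1.03, -0.58, 0.18, 2.98], np.float64(0.129))]
20 45 [([0.06, -0.18, -1.03, 0.02, 0.2, 2.92], np.float64(0.047)), ([0.13, 0.27, -1.03, -0.48, 0.16, 2.98], np.float64(0.02))]
20 55 [([0.1, -0.14, -0.89, 0.22, 0.14, 2.93], np.float64(0.0)), ([0.14, 0.24, -0.89, -0.16, 0.12, 2.97], np.float64(0.0))]
30 35 [([-0.23, -0.11, -1.03, 0.06, 0.61, 2.52], np.float64(0.132)), ([-0.0, 0.33, -1.03, -0.56, 0.43, 2.77], np.float64(0.105))]
30 45 [([-0.11, -0.15, -1.03, 0.05, 0.43, 2.65], np.float64(0.026)), ([0.04, 0.28, -1.03, -0.46, 0.33, 2.79], np.float64(0.003))]
30 55 [([-0.02, -0.11, -0.86, 0.28, 0.3, 2.69], np.float64(0.0)), ([0.08, 0.24, -0.87, -0.1, 0.25, 2.77], np.float64(0.0))]
```

```bash
python3 - <<'E'
from h import *; from kin import *
q0=np.array(state()["joints"])
def marg(q): return round(float(np.min(np.minimum(q-lo,hi-q))),2)
for az,tilt in ((25,50),(30,50),(35,50),(30,53)):
    M=tool(az,tilt,-1); o=[]
    for off in (.14,.07,0):
        q,e=ik(J-off*M[:,2],M,q0); o.append((np.round(q,2).tolist(),round(e,3),marg(q)))
    print(az,tilt,o)
# inverted
tilt=50
for P in ([.5,0,.45],[.55,0,.5],[.55,-.2,.5],[.45,-.3,.5],[.6,0,.45]):
  for az in (-60,-30,0,30,60):
    M=tool(az,-tilt,+1); best=None
    for s in ([0,.0,-.5,-1.2,0,.3],[0,.8,.2,-1.2,.3,.3],[-.5,.5,.3,-1.5,.5,.5]):
        q,e=ik(np.array(P),M,np.array(s)); 
        if best is None or e<best[1]: best=(q,e)
    if best[1]<.003: print(P,az,np.round(best[0],2),marg(best[0]))
Pl=np.array([.517,-.379,.065+.047+.003])
for az in (-60,-45,-30,-15,0):
    M=tool(az,tilt,-1)
    for off in (.1,0):
        q,e=ik(Pl-off*M[:,2],M,np.array([-.7,.2,-.8,0,.3,2.8])); print('place',az,off,np.round(q,2),round(e,3),marg(q))
E
```

```text
25 50 [([0.0, -0.16, -0.99, 0.09, 0.27, 2.8], np.float64(0.0), 0.04), ([0.06, 0.04, -1.0, -0.13, 0.24, 2.84], np.float64(0.0), 0.03), ([0.1, 0.25, -0.97, -0.32, 0.22, 2.88], np.float64(0.0), 0.06)]
30 50 [([-0.06, -0.15, -0.97, 0.14, 0.36, 2.67], np.float64(0.0), 0.06), ([0.01, 0.05, -0.98, -0.09, 0.32, 2.73], np.float64(0.0), 0.05), ([0.06, 0.25, -0.95, -0.28, 0.29, 2.78], np.float64(0.0), 0.08)]
35 50 [([-0.12, -0.12, -0.93, 0.2, 0.44, 2.54], np.float64(0.0), 0.1), ([-0.04, 0.07, -0.95, -0.04, 0.4, 2.62], np.float64(0.0), 0.08), ([0.03, 0.26, -0.93, -0.23, 0.36, 2.67], np.float64(0.0), 0.1)]
30 53 [([-0.03, -0.13, -0.9, 0.23, 0.32, 2.68], np.float64(0.0), 0.13), ([0.03, 0.06, -0.92, 0.01, 0.29, 2.73], np.float64(0.0), 0.11), ([0.07, 0.24, -0.9, -0.17, 0.26, 2.77], np.float64(0.0), 0.13)]
place -60 0.1 [-0.75 -0.07 -0.82  0.11 -0.07  3.14] 0.198 0.0
place -60 0 [-0.77  0.17 -0.81 -0.12 -0.08  3.14] 0.182 0.0
place -45 0.1 [-0.76 -0.07 -0.82  0.13 -0.01  3.14] 0.018 0.0
place -45 0 [-0.76  0.17 -0.8  -0.1  -0.01  3.14] 0.016 0.0
place -30 0.1 [-0.9  -0.07 -0.81  0.17  0.24  2.85] 0.0 0.22
place -30 0 [-0.85  0.17 -0.79 -0.07  0.21  2.89] 0.0 0.24
place -15 0.1 [-1.03 -0.01 -0.72  0.32  0.47  2.5 ] 0.0 0.31
place -15 0 [-0.94  0.2  -0.73  0.06  0.41  2.59] 0.0 0.3
place 0 0.1 [-1.12  0.11 -0.56  0.55  0.62  2.13] 0.0 0.47
place 0 0 [-1.    0.26 -0.6   0.28  0.57  2.26] 0.0 0.43
```

```bash
python3 - <<'E'
from h import *; from kin import *
rng=np.random.default_rng(0)
for tilt in (50,53):
  M=tool(30,tilt,-1); u=M.T@np.array([0,0,1.])
  res=[]
  for k in range(60):
    P=np.array([rng.uniform(.3,.65),rng.uniform(-.4,.2),rng.uniform(.3,.75)])
    f=lambda q:np.concatenate([(fk(q,X)-P)*1,rot(q)@u+[0,0,1]])
    r=least_squares(f,rng.uniform(lo,hi),bounds=(lo,hi)); q=r.x
    A=rot(q); ang=np.degrees(np.arccos(np.clip(-(A@u)[2],-1,1)))
    m=np.min(np.minimum(q-lo,hi-q))
    if ang<3 and abs(fk(q,X)-P).max()<.05: res.append((m,q,fk(q,X),A[:,2]))
  res.sort(key=lambda a:-a[0])
  for m,q,p,z in res[:10]: print(tilt,round(m,2),np.round(q,2),np.round(p,2),np.round(z,2))
E
```

```text
50 0.13 [-0.44  0.43 -0.77 -2.07 -0.07 -0.09] [ 0.65 -0.24  0.67] [ 0.54 -0.34  0.77]
50 0.12 [-0.2   0.3  -0.86 -2.08 -0.27 -0.34] [ 0.61 -0.12  0.71] [ 0.52 -0.38  0.77]
50 0.06 [-0.56  0.18 -0.97 -2.03 -0.05 -0.06] [ 0.53 -0.25  0.72] [ 0.52 -0.38  0.77]
50 0.01 [ 0.06  0.44 -0.87 -2.19 -0.06 -0.07] [0.64 0.1  0.65] [ 0.64 -0.02  0.77]
50 0.0 [ 0.24  0.08 -1.03 -2.09 -0.4  -0.54] [0.49 0.09 0.75] [ 0.59 -0.26  0.77]
50 0.0 [ 0.4   0.24 -1.03 -2.2  -0.34 -0.42] [0.5 0.2 0.7] [ 0.65 -0.09  0.76]
50 0.0 [-1.05  1.68 -1.03  2.34  0.63  1.03] [ 0.36 -0.13  0.31] [0.64 0.06 0.76]
50 0.0 [ 0.36  0.15 -1.03 -2.2  -0.45 -0.61] [0.48 0.14 0.73] [ 0.6  -0.24  0.76]
50 0.0 [-1.26  1.11 -1.03  2.34  0.67  1.94] [ 0.3  -0.12  0.45] [0.53 0.37 0.76]
50 0.0 [-0.14  0.29 -1.03 -2.2  -0.18 -0.21] [ 0.57 -0.05  0.67] [ 0.6  -0.26  0.76]
53 0.15 [-0.64  0.39 -0.74 -2.05 -0.03 -0.04] [ 0.59 -0.35  0.71] [ 0.47 -0.38  0.8 ]
53 0.02 [-0.06  0.42 -0.71 -2.18 -0.41 -0.61] [ 0.63 -0.07  0.71] [ 0.43 -0.42  0.8 ]
53 0.0 [-0.85  0.31 -0.97 -2.2  -0.04 -0.05] [ 0.44 -0.4   0.69] [ 0.37 -0.48  0.79]
53 0.0 [-0.38  0.38 -0.9  -2.2  -0.04 -0.06] [ 0.6  -0.17  0.68] [ 0.55 -0.27  0.79]
53 0.0 [-0.64  0.31 -0.98 -2.2  -0.04 -0.05] [ 0.51 -0.29  0.69] [ 0.47 -0.4   0.79]
53 0.0 [-0.16 -0.01 -1.03 -2.2  -0.54 -0.89] [ 0.39 -0.13  0.79] [ 0.24 -0.56  0.79]
53 0.0 [-0.49  1.31 -1.03  2.34  0.65  1.63] [0.33 0.11 0.41] [0.26 0.54 0.8 ]
53 0.0 [-1.19  1.25 -1.03  2.34  0.64  1.72] [ 0.32 -0.13  0.42] [0.53 0.29 0.8 ]
```

```bash
python3 -c "
from h import *
M=tool(32,50,-1);print(J-0.13*M[:,2]);delta(J-0.13*M[:,2],M)"
```

```text
[0.49213507 0.15121868 0.14658578]
d [  55.  -137.7  145.5] w [ 0.133  0.096 -0.221] deg 15.8
```

```bash
python3 -m creep '[[11,-28,24,0.03,0.02,-0.05,1],[22,-56,52,0.06,0.04,-0.1,1],[33,-84,82,0.09,0.06,-0.15,1],[44,-112,112,0.11,0.08,-0.19,1],[54,-136,140,0.13,0.1,-0.22,1]]'; python3 - <<'E'
from h import *
c=capture("wrist"); cv2.imwrite("pics/w1.png",c["image"]); print(c["fx"],c["cx"],c["cy"])
st();M=tool(32,50,-1);delta(J-0.13*M[:,2],M)
# project jar pts in fisheye
Tw=np.linalg.inv(np.array(c["cam_to_world"]))
for n,p in (("jartop",[J[0],J[1],.076]),("jarbot",[J[0],J[1],0]),("flask top",[.532,.327,.092]),("tcp",state()["ee_pos"])):
    q=Tw[:3,:3]@np.array(p)+Tw[:3,3]; th=np.arctan2(np.hypot(q[0],q[1]),q[2]); r=c["fx"]*th; h=np.hypot(q[0],q[1])
    print(n,round(c["cx"]+r*q[0]/h,1),round(c["cy"]+r*q[1]/h,1))
E
```

```text
clock: 1.87
ee_pos: [0.4893, 0.1486, 0.1503]
eef_rot: [0.903, 0.259, 0.331, -0.093]
wrist_force: [1.3, -0.7, -0.6]
gripper_width: 0.0853
309.70691628693146 320.0951863379972 199.37357711639393
t 1.92 q [-0.075 -0.117 -0.964  0.128  0.395  2.627] p [0.4892 0.1521 0.1468] x [0.65 0.41 0.64] y [ 0.53 -0.85 -0.  ] z [ 0.545  0.345 -0.764] F [ 0.9 -1.  -1.4] w 0.0854
d [1.4 2.3 1.4] w [-0.004 -0.003  0.002] deg 0.3
jartop 319.7 179.7
jarbot 319.6 212.8
flask top 172.8 128.7
tcp 315.4 276.0
```

View pics/w1.png

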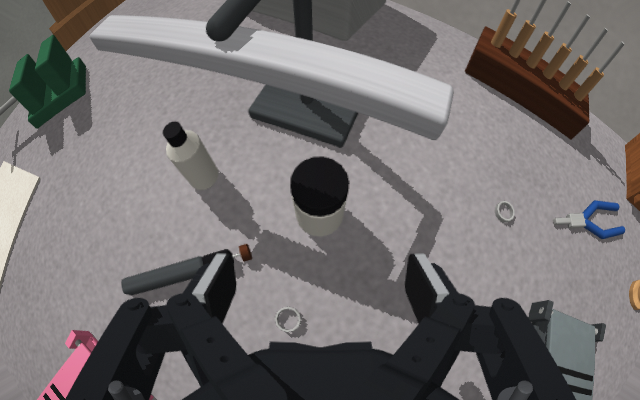

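The wrist view shows the jar lid centred at (320,185), matching the prediction (320,180), and between the open fingers. The slim bottle is well to the left at (185,150), the handpiece at (165,273). Next I check that the wrist camera clears the bar.

```bash
python3 - <<'E'
from h import *
c=capture("wrist"); s=state(); T=np.array(c["cam_to_world"]); A=R.from_quat(s["eef_rot"])
ct=A.inv().apply(T[:3,3]-s["ee_pos"]); print("cam in tool",np.round(ct*1000,1))
M=tool(32,50,-1); lx=np.array([.987,.1616,0]); edge=np.array([.5528,.2617,0])
def chk(n,pt):
    w=J+M@np.array(pt); print(n,np.round(w,3),"lamp x mm",round(((w-edge)@lx)*1000,1))
chk("cam",ct)
for y in (-42.5,42.5): chk("body corner",np.array([42,y,-54])/1000); chk("body back",np.array([42,y,-119])/1000)
delta(J-0.03*M[:,2],M)
E
```

```text
cam in tool [  79.2   -1.5 -121.6]
cam [0.547 0.188 0.191] lamp x mm -17.3
body corner [0.538 0.23  0.115] lamp x mm -19.4
body back [0.503 0.208 0.165] lamp x mm -57.9
body corner [0.583 0.158 0.115] lamp x mm 13.4
body back [0.548 0.136 0.165] lamp x mm -25.1
d [  3.5   2.1 103. ] w [-0.004  0.002  0.001] deg 0.2
```

```bash
python3 - <<'E'
from h import *; from kin import *
q0=np.array(state()["joints"]); lx=np.array([.987,.1616,0]); edge=np.array([.5528,.2617,0])
for az in (32,40,48):
  for tilt in (44,46,48,50):
    M=tool(az,tilt,-1); o=[]
    for off in (.12,.06,.006):
        q,e=ik(J+[0,0,-.003]-off*M[:,2],M,q0); o.append((round(q[2],2),round(q[4],2),round(q[5],2),round(e,3)))
    w=J+[0,0,-.003]-.006*M[:,2]+M@np.array([.079,0,-.122]); b=[J-.006*M[:,2]+M@np.array([.042,y,-.054]) for y in(.0425,-.0425)]
    print(az,tilt,o,"cam",np.round(w,3),round((w-edge)@lx*1000,1),"body",[round((x-edge)@lx*1000,1) for x in b])
E
```

```text
32 44 [(np.float64(-1.03), np.float64(0.47), np.float64(2.61), np.float64(0.034)), (np.float64(-1.03), np.float64(0.42), np.float64(2.68), np.float64(0.029)), (np.float64(-1.03), np.float64(0.38), np.float64(2.74), np.float64(0.012))] cam [0.531 0.176 0.19 ] -35.0 body [np.float64(2.9), np.float64(-29.9)]
32 46 [(np.float64(-1.03), np.float64(0.44), np.float64(2.63), np.float64(0.012)), (np.float64(-1.03), np.float64(0.39), np.float64(2.69), np.float64(0.009)), (np.float64(-1.02), np.float64(0.36), np.float64(2.74), np.float64(0.0))] cam [0.536 0.178 0.191] -30.2 body [np.float64(5.2), np.float64(-27.6)]
32 48 [(np.float64(-1.01), np.float64(0.41), np.float64(2.64), np.float64(0.0)), (np.float64(-1.01), np.float64(0.37), np.float64(2.69), np.float64(0.0)), (np.float64(-0.98), np.float64(0.34), np.float64(2.74), np.float64(0.0))] cam [0.54  0.181 0.192] -25.5 body [np.float64(7.5), np.float64(-25.3)]
32 50 [(np.float64(-0.97), np.float64(0.38), np.float64(2.64), np.float64(0.0)), (np.float64(-0.97), np.float64(0.35), np.float64(2.69), np.float64(0.0)), (np.float64(-0.95), np.float64(0
[... 1821 characters left out ...]
.39), np.float64(0.0))] cam [0.542 0.172 0.191] -25.7 body [np.float64(17.0), np.float64(-36.2)]
48 48 [(np.float64(-0.85), np.float64(0.62), np.float64(2.22), np.float64(0.0)), (np.float64(-0.87), np.float64(0.58), np.float64(2.32), np.float64(0.0)), (np.float64(-0.87), np.float64(0.55), np.float64(2.39), np.float64(0.0))] cam [0.545 0.175 0.192] -21.7 body [np.float64(19.0), np.float64(-34.2)]
48 50 [(np.float64(-0.82), np.float64(0.59), np.float64(2.23), np.float64(0.0)), (np.float64(-0.84), np.float64(0.55), np.float64(2.32), np.float64(0.0)), (np.float64(-0.84), np.float64(0.52), np.float64(2.39), np.float64(0.0))] cam [0.548 0.179 0.193] -17.6 body [np.float64(21.0), np.float64(-32.2)]
```

```bash
cat >> h.py <<'E'
MG=tool(38,46,-1); G=J+np.array([0,0,-.003])-.006*MG[:,2]
E
python3 -c "
from h import *
st();delta(G-.06*MG[:,2],MG);delta(G,MG)"
```

```text
t 1.97 q [-0.079 -0.12  -0.963  0.138  0.395  2.624] p [0.4875 0.1503 0.1468] x [0.65 0.41 0.64] y [ 0.53 -0.85 -0.  ] z [ 0.542  0.343 -0.767] F [-0.8 -0.2 -0.6] w 0.0854
d [-2.9  6.7 69.6] w [ 0.066  0.072 -0.077] deg 7.1
d [  1.2   2.6 129.3] w [ 0.066  0.072 -0.077] deg 7.1
```

```bash
python3 -m creep '[[-1,2,15,0.02,0.02,-0.02,1],[-2,4,32,0.04,0.04,-0.04,1],[-2,6,50,0.06,0.06,-0.06,1],[-3,7,66,0.066,0.072,-0.077,1],[-3,7,70,0.066,0.072,-0.077,1]]'; python3 - <<'E'
from h import *
c=capture("wrist"); cv2.imwrite("pics/w2.png",c["image"])
st();delta(G,MG)
Tw=np.linalg.inv(np.array(c["cam_to_world"]))
for n,p in (("jartop",[J[0],J[1],.076]),("jarbot",[J[0],J[1],0])):
    q=Tw[:3,:3]@np.array(p)+Tw[:3,3]; h=np.hypot(q[0],q[1]); r=c["fx"]*np.arctan2(h,q[2])
    print(n,round(c["cx"]+r*q[0]/h,1),round(c["cy"]+r*q[1]/h,1))
E
```

```text
clock: 2.38
ee_pos: [0.5293, 0.1621, 0.0931]
eef_rot: [0.878, 0.298, 0.356, -0.12]
wrist_force: [-0.1, -0.8, -0.4]
gripper_width: 0.0854
t 2.43 q [-0.098  0.097 -1.    -0.142  0.494  2.549] p [0.5289 0.1623 0.0932] x [0.57 0.44 0.7 ] y [ 0.61 -0.79  0.  ] z [ 0.552  0.422 -0.719] F [ 0.3 -0.4 -0. ] w 0.0855
d [-0.2 -5.7 62.2] w [ 0.008 -0.001 -0.006] deg 0.5
jartop 310.8 203.2
jarbot 313.2 244.4
```

View pics/w2.png

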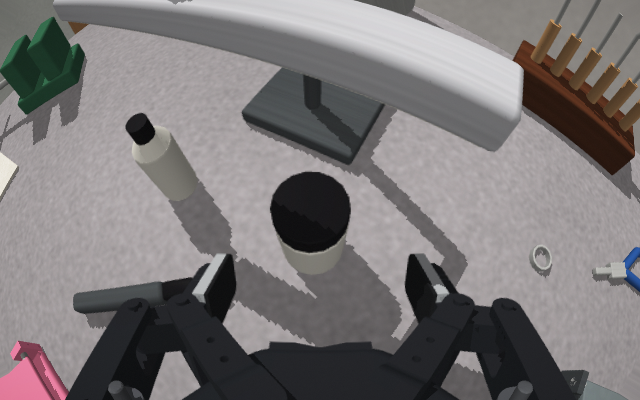

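Lid at (311,207), prediction (311,203): good. Fingers' midline at x≈320, so shift −6 mm in y and advance 62 mm.

```bash
python3 -m creep '[[0,-4,10,0.008,0,-0.006,1],[0,-6,24,0.008,0,-0.006,1],[0,-6,38,0.008,0,-0.006,1],[0,-6,52,0.008,0,-0.006,1],[0,-6,62,0.008,0,-0.006,1]]'; python3 - <<'E'
from h import *
c=capture("wrist"); cv2.imwrite("pics/w3.png",c["image"])
st();delta(G,MG)
E
```

```text
clock: 2.85
ee_pos: [0.5606, 0.1937, 0.0511]
eef_rot: [0.876, 0.303, 0.356, -0.122]
wrist_force: [-0.0, 0.2, -0.1]
gripper_width: 0.0855
t 2.9 q [-0.016  0.265 -0.978 -0.319  0.453  2.614] p [0.5609 0.194  0.0503] x [0.56 0.44 0.7 ] y [ 0.62 -0.79  0.  ] z [ 0.55   0.429 -0.717] F [ 0.7 -0.8  0. ] w 0.0856
d [-2.5  0.1  0.3] w [ 0.001 -0.003  0.003] deg 0.2
```

View pics/w3.png

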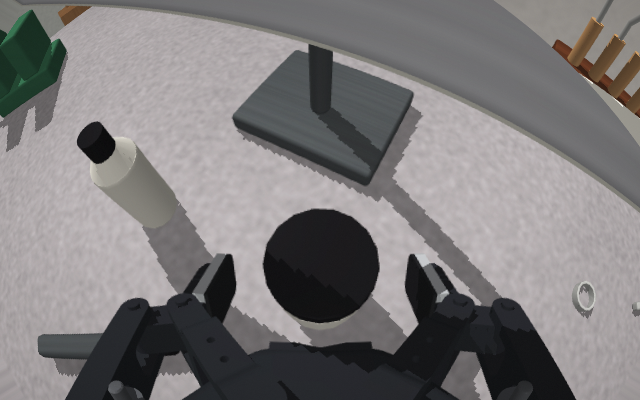

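```bash
python3 -m creep '[[0,0,0,0,0,0,0.3],[0,0,0,0,0,0,0.3],[0,0,0,0,0,0,0.3],[0,0,0,0,0,0,0.3],[0,0,0,0,0,0,0.3]]' 60; python3 -m creep '[[0,0,0,0,0,0,0],[0,0,0,0,0,0,0],[0,0,0,0,0,0,0],[0,0,0,0,0,0,0],[0,0,0,0,0,0,0]]' 60; python3 - <<'E'
from h import *
c=capture("wrist"); cv2.imwrite("pics/w4.png",c["image"])
st()
E
```

```text
clock: 3.32
ee_pos: [0.5605, 0.1936, 0.0518]
eef_rot: [0.875, 0.303, 0.357, -0.122]
wrist_force: [-2.9, -2.5, 6.0]
gripper_width: 0.0459
clock: 3.73
ee_pos: [0.5605, 0.1936, 0.0518]
eef_rot: [0.875, 0.303, 0.357, -0.122]
wrist_force: [-4.9, -2.5, 8.6]
gripper_width: 0.0464
t 3.78 q [-0.018  0.261 -0.979 -0.319  0.454  2.613] p [0.5606 0.1936 0.0518] x [0.56 0.44 0.7 ] y [ 0.62 -0.79  0.  ] z [ 0.551  0.429 -0.715] F [-4.3 -2.8  7.9] w 0.0464
```

View pics/w4.png

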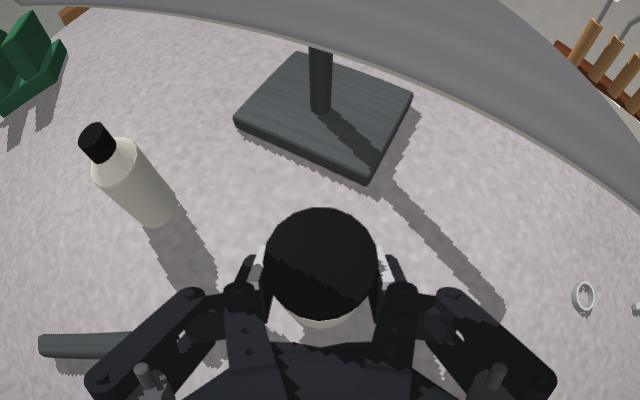

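```bash
python3 -m creep '[[0,0,-3,0,0,0,0],[1,0,-10,0,0,0,0],[2,0,-22,0,0,0,0],[2,0,-36,0,0,0,0],[2,0,-52,0,0,0,0]]'; python3 - <<'E'
from h import *
c=capture("wrist"); cv2.imwrite("pics/w5.png",c["image"])
st()
E
```

```text
clock: 4.2
ee_pos: [0.5311, 0.1721, 0.0887]
eef_rot: [0.876, 0.303, 0.355, -0.122]
wrist_force: [0.3, -0.3, -1.5]
gripper_width: 0.0459
t 4.25 q [-0.077  0.111 -0.999 -0.161  0.489  2.558] p [0.5304 0.1717 0.0903] x [0.56 0.44 0.7 ] y [ 0.62 -0.79  0.  ] z [ 0.549  0.429 -0.718] F [-0.8  1.3 -0.7] w 0.0466
```

View pics/w5.png

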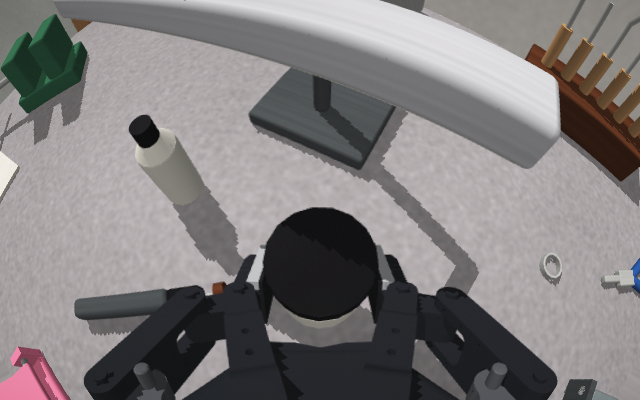

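```bash
cat > plan.py <<'E'
from h import *; from kin import *
u=np.array([.70,0,-.716]);u/=np.linalg.norm(u)
def inv(P,q0):
    f=lambda q:np.concatenate([(fk(q,X)-P)*1,3*(rot(q)@u+[0,0,1]),0.02*(q-q0)])
    r=least_squares(f,q0,bounds=(lo,hi)); q=r.x
    return q,np.degrees(np.arccos(-(rot(q)@u)[2]))
def elbow(q):
    A=q[1]+X[2]; C=q[1]-q[2]+X[4]; a=np.array([X[1]*np.sin(A),0,X[0]+X[1]*np.cos(A)]); b=a+X[3]*np.array([np.cos(C),0,-np.sin(C)]); return np.round(a,2),np.round(b,2)
E
python3 - <<'E'
from plan import *
for P in ([.55,-.25,.75],[.65,-.2,.75],[.6,-.2,.85],[.7,-.2,.8]):
    q,a=inv(np.array(P),np.array([-.4,.3,-.5,-1.7,.1,.2])); print(P,np.round(q,2),round(a,1),np.round(fk(q,X),3),elbow(q))
E
```

```text
[0.55, -0.25, 0.75] [-0.6   0.05 -0.93 -1.78  0.1   0.1 ] 0.0 [ 0.551 -0.25   0.75 ] (array([0.03, 0.  , 0.76]), array([0.3 , 0.  , 0.45]))
[0.65, -0.2, 0.75] [-0.47  0.19 -0.77 -1.76  0.14  0.14] 0.0 [ 0.65 -0.2   0.75] (array([0.1 , 0.  , 0.75]), array([0.38, 0.  , 0.45]))
[0.6, -0.2, 0.85] [-0.52 -0.05 -0.72 -1.48  0.16  0.17] 0.0 [ 0.6  -0.2   0.85] (array([-0.02,  0.  ,  0.76]), array([0.33, 0.  , 0.54]))
[0.7, -0.2, 0.8] [-0.45  0.19 -0.59 -1.6   0.16  0.16] 0.0 [ 0.7 -0.2  0.8] (array([0.1 , 0.  , 0.75]), array([0.43, 0.  , 0.49]))
```

```bash
cat >> plan.py <<'E'
QI=inv(np.array([.65,-.2,.75]),np.array([-.4,.3,-.5,-1.7,.1,.2]))[0]
E
python3 - <<'E'
from plan import *
q0=np.array(state()["joints"])
M=tool(25,46,-1); W1=np.array([.46,.05,.24])
q1,e=ik(W1,M,q0); print(np.round(q1,2),round(e,3)); delta(W1,M)
Rp=None
for s in np.linspace(0,1,7):
    q=q1+(QI-q1)*s; A=R.from_matrix(rot(q)); print(round(s,2),np.round(fk(q,X),3),np.round(q,2),"jar axis",np.round(A.apply(u),2),0 if Rp is None else round(np.degrees((Rp.inv()*A).magnitude()),1)); Rp=A
E
```

```text
[-0.4  -0.37 -0.89  0.47  0.54  2.47] 0.0
d [  10.5   52.5 -198.3] w [-0.158 -0.003  0.166] deg 13.1
0.0 [0.46 0.05 0.24] [-0.4  -0.37 -0.89  0.47  0.54  2.47] jar axis [0.01 0.   1.  ] 0
0.17 [ 0.57  -0.021  0.299] [-0.41 -0.27 -0.87  0.1   0.47  2.08] jar axis [-0.36  0.39  0.85] 34.0
0.33 [ 0.655 -0.086  0.382] [-0.42 -0.18 -0.85 -0.27  0.41  1.69] jar axis [-0.61  0.66  0.44] 33.4
0.5 [ 0.707 -0.138  0.48 ] [-0.44 -0.09 -0.83 -0.64  0.34  1.31] jar axis [-0.66  0.75 -0.1 ] 32.9
0.67 [ 0.724 -0.176  0.582] [-0.45  0.   -0.81 -1.02  0.27  0.92] jar axis [-0.51  0.63 -0.59] 32.2
0.83 [ 0.704 -0.196  0.676] [-0.46  0.1  -0.79 -1.39  0.2   0.53] jar axis [-0.25  0.35 -0.9 ] 31.6
1.0 [ 0.65 -0.2   0.75] [-0.47  0.19 -0.77 -1.76  0.14  0.14] jar axis [ 0.  0. -1.] 30.9
```

```bash
python3 -m creep '[[1,5,-22,-0.02,0,0.02,0],[3,12,-50,-0.05,0,0.05,0],[5,22,-84,-0.08,0,0.08,0],[7,32,-120,-0.11,0,0.11,0],[9,42,-156,-0.14,0,0.14,0]]'; python3 - <<'E'
from plan import *
st(); q0=np.array(state()["joints"]); M=tool(25,46,-1); W1=np.array([.46,.05,.24]); q1,e=ik(W1,M,q0)
q=q1+(QI-q1)/6; delta(W1,M); delta(fk(q,X),rot(q))
E
```

```text
clock: 4.67
ee_pos: [0.4758, 0.0761, 0.2074]
eef_rot: [0.902, 0.215, 0.366, -0.085]
wrist_force: [1.6, -0.5, -1.4]
gripper_width: 0.0462
t 4.67 q [-0.306 -0.292 -0.947  0.307  0.505  2.53 ] p [0.4758 0.0761 0.2074] x [0.64 0.32 0.7 ] y [ 0.45 -0.89  0.  ] z [ 0.623  0.311 -0.718] F [ 1.6 -0.5 -1.4] w 0.0462
d [  4.1  16.4 -41.4] w [-0.018 -0.002  0.024] deg 1.7
d [ 92.3 129.8 -37.4] w [-0.273  0.107 -0.501] deg 33.3
```

```bash
python3 -m creep '[[6,18,-30,-0.01,0,-0.02,0],[20,40,-42,-0.06,0.02,-0.11,0],[45,70,-42,-0.13,0.05,-0.24,0],[70,100,-40,-0.2,0.08,-0.37,0],[92,130,-37,-0.27,0.11,-0.5,0]]'; cat > nx.py <<'E'
from plan import *
import sys
q1=np.array([-0.4,-0.37,-0.89,0.47,0.54,2.47])
k=float(sys.argv[1]); q=q1+(QI-q1)*k/6; st(); delta(fk(q,X),rot(q)); s=state(); print("jar axis",np.round(R.from_quat(s["eef_rot"]).apply(u),3))
E
python3 nx.py 2
```

```text
clock: 5.08
ee_pos: [0.5731, -0.0224, 0.3011]
eef_rot: [0.818, 0.357, 0.442, 0.094]
wrist_force: [-0.2, 0.5, -1.1]
gripper_width: 0.0463
t 5.08 q [-0.417 -0.256 -0.824  0.165  0.487  2.122] p [ 0.5731 -0.0224  0.3011] x [0.35 0.67 0.66] y [ 0.5  -0.73  0.47] z [ 0.79   0.162 -0.591] F [-0.2  0.5 -1.1] w 0.0463
d [ 40.9 126.3   4.8] w [-0.326  0.021 -0.569] deg 37.6
jar axis [-0.317  0.35   0.881]
```

```bash
python3 -m creep '[[8,25,1,-0.06,0,-0.11,0],[16,50,2,-0.12,0.01,-0.22,0],[24,76,3,-0.18,0.01,-0.33,0],[32,102,4,-0.24,0.02,-0.43,0],[40,126,5,-0.3,0.02,-0.53,0]]'; python3 nx.py 3
```

```text
clock: 5.5
ee_pos: [0.6536, -0.0864, 0.3802]
eef_rot: [0.67, 0.49, 0.457, 0.321]
wrist_force: [0.1, -0.2, -3.0]
gripper_width: 0.0462
t 5.5 q [-0.428 -0.183 -0.821 -0.213  0.412  1.72 ] p [ 0.6536 -0.0864  0.3802] x [0.1  0.95 0.3 ] y [ 0.36 -0.31  0.88] z [ 0.926  0.018 -0.377] F [ 0.1 -0.2 -3. ] w 0.0462
d [-13.8 125.   10.1] w [-0.308 -0.101 -0.53 ] deg 35.6
jar axis [-0.59   0.651  0.478]
```

```bash
python3 -m creep '[[-2,25,2,-0.06,-0.02,-0.11,0],[-5,50,4,-0.12,-0.04,-0.21,0],[-8,75,6,-0.18,-0.06,-0.32,0],[-11,100,8,-0.24,-0.08,-0.42,0],[-14,125,10,-0.3,-0.1,-0.52,0]]'; python3 nx.py 4
```

```text
clock: 5.92
ee_pos: [0.7066, -0.1388, 0.4812]
eef_rot: [0.489, 0.556, 0.393, 0.546]
wrist_force: [0.7, 0.3, -1.8]
gripper_width: 0.0464
t 5.92 q [-0.436 -0.097 -0.813 -0.614  0.337  1.312] p [ 0.7066 -0.1388  0.4812] x [ 0.07  0.97 -0.22] y [0.11 0.21 0.97] z [ 0.991 -0.097 -0.096] F [ 0.7  0.3 -1.8] w 0.0464
d [-57.6  93.   10.5] w [-0.233 -0.202 -0.485] deg 32.9
jar axis [-0.656  0.749 -0.087]
```

```bash
python3 -m creep '[[-11,18,2,-0.05,-0.04,-0.1,0],[-23,37,4,-0.1,-0.08,-0.2,0],[-35,56,6,-0.15,-0.12,-0.3,0],[-46,75,8,-0.19,-0.16,-0.39,0],[-57,93,10,-0.23,-0.2,-0.48,0]]'; python3 nx.py 5
```

```text
clock: 6.33
ee_pos: [0.7231, -0.176, 0.5826]
eef_rot: [0.316, 0.551, 0.262, 0.727]
wrist_force: [-0.7, -0.9, -1.1]
gripper_width: 0.0464
t 6.33 q [-0.448 -0.005 -0.796 -0.993  0.268  0.921] p [ 0.7231 -0.176   0.5826] x [ 0.26  0.73 -0.64] y [-0.03  0.66  0.75] z [ 0.966 -0.17   0.194] F [-0.7 -0.9 -1.1] w 0.0464
d [-79.7  57.3   2.8] w [-0.139 -0.274 -0.465] deg 31.9
jar axis [-0.512  0.631 -0.583]
```

```bash
python3 -m creep '[[-16,12,1,-0.03,-0.05,-0.09,0],[-32,23,1,-0.06,-0.11,-0.19,0],[-48,34,2,-0.09,-0.16,-0.28,0],[-64,46,2,-0.12,-0.22,-0.37,0],[-80,57,3,-0.14,-0.27,-0.46,0]]'; python3 nx.py 6
```

```text
clock: 6.75
ee_pos: [0.7037, -0.1973, 0.676]
eef_rot: [0.164, 0.487, 0.083, 0.854]
wrist_force: [-0.6, 0.7, -2.2]
gripper_width: 0.0463
t 6.75 q [-0.463  0.086 -0.775 -1.365  0.207  0.534] p [ 0.7037 -0.1973  0.676 ] x [ 0.51  0.3  -0.8 ] y [0.02 0.93 0.36] z [ 0.858 -0.199  0.473] F [-0.6  0.7 -2.2] w 0.0463
d [-87.8  23.2 -10.2] w [-0.025 -0.309 -0.448] deg 31.2
jar axis [-0.256  0.353 -0.9  ]
```

```bash
python3 -m creep '[[-18,5,-2,0,-0.06,-0.09,0],[-36,10,-4,-0.01,-0.12,-0.18,0],[-54,15,-6,-0.02,-0.18,-0.27,0],[-71,19,-8,-0.02,-0.25,-0.36,0],[-88,23,-10,-0.025,-0.31,-0.45,0]]'; python3 nx.py 6
```

```text
clock: 7.17
ee_pos: [0.6501, -0.2005, 0.7509]
eef_rot: [0.052, 0.373, -0.129, 0.917]
wrist_force: [1.0, -0.8, -0.8]
gripper_width: 0.0463
t 7.17 q [-0.473  0.178 -0.754 -1.741  0.135  0.139] p [ 0.6501 -0.2005  0.7509] x [ 0.69 -0.2  -0.7 ] y [ 0.28  0.96 -0.  ] z [ 0.67  -0.192  0.717] F [ 1.  -0.8 -0.8] w 0.0463
d [ 0.6  0.5 -0.5] w [-0.001  0.002  0.002] deg 0.2
jar axis [ 0.002 -0.002 -1.   ]
```

Jar axis is (0,0,−1) by the gripper. I hold there and look to check it hasn't slipped.

```bash
for i in 1 2 3; do python3 -m creep '[[0,0,0,0,0,0,0],[0,0,0,0,0,0,0],[0,0,0,0,0,0,0],[0,0,0,0,0,0,0],[0,0,0,0,0,0,0]]' | head -1; done; python3 - <<'E'
from h import *
c=capture("wrist"); cv2.imwrite("pics/w6.png",c["image"]); c2=capture("scene"); cv2.imwrite("pics/s6.png",c2["image"]); st()
cv2.imwrite("pics/comb6.png",cv2.resize(np.hstack([c["image"],c2["image"]]),(800,250)))
E
```

```text
clock: 7.58
clock: 8.0
clock: 8.42
t 8.52 q [-0.474  0.177 -0.752 -1.737  0.135  0.143] p [ 0.6504 -0.2007  0.7515] x [ 0.69 -0.19 -0.7 ] y [0.27 0.96 0.  ] z [ 0.671 -0.192  0.716] F [ 0.7 -0.2 -1.6] w 0.0463
```

View pics/comb6.png

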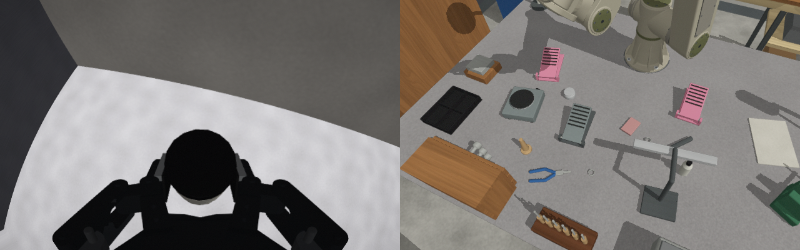

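The picture shows the jar still squarely held, lid away from the palm in the same place in the gripper. Held about 1.3 s inverted. Now plan the return to above the plate.

```bash
cat > pl.py <<'E'
from plan import *
import sys
Rg=tool(38,46,-1); b=Rg.T@(np.array([.563,.1955,0])-np.array([.5606,.1936,.0518]))
# refine Rg by measured grasp
xg,yg,zg=np.array([.56,.44,.70]),np.array([.62,-.79,0]),np.array([.551,.429,-.715])
PL=np.array([.5175,-.379,.065])
MP=tool(-15,46,-1)
def tcp(h): return PL+[0,0,h]-MP@b
E
python3 - <<'E'
from pl import *
q0=np.array([-.94,.2,-.8,0,.4,2.6])
for h in (.12,0):
    q,e=ik(tcp(h),MP,q0); print(h,np.round(tcp(h),3),np.round(q,2),round(e,3))
qh,_=ik(tcp(.12),MP,q0)
Rp=None
for s in np.linspace(0,1,8):
    q=QI+(qh-QI)*s; A=R.from_matrix(rot(q)); print(round(s,2),np.round(fk(q,X),3),np.round(q,2),"jar axis",np.round(A.apply(u),2),0 if Rp is None else round(np.degrees((Rp.inv()*A).magnitude()),1)); Rp=A
E
```

```text
0.12 [ 0.515 -0.378  0.237] [-0.96  0.02 -0.62  0.29  0.46  2.6 ] 0.0
0 [ 0.515 -0.378  0.117] [-0.96  0.19 -0.79 -0.05  0.46  2.6 ] 0.0
0.0 [ 0.65 -0.2   0.75] [-0.47  0.19 -0.77 -1.76  0.14  0.14] jar axis [ 0.  0. -1.] 0
0.14 [ 0.697 -0.267  0.683] [-0.54  0.16 -0.74 -1.47  0.18  0.49] jar axis [-0.17  0.33 -0.93] 24.5
0.29 [ 0.718 -0.329  0.602] [-0.61  0.14 -0.72 -1.17  0.23  0.84] jar axis [-0.32  0.65 -0.69] 25.7
0.43 [ 0.713 -0.378  0.516] [-0.68  0.11 -0.7  -0.88  0.28  1.19] jar axis [-0.39  0.87 -0.31] 26.9
0.57 [ 0.685 -0.41   0.43 ] [-0.75  0.09 -0.68 -0.59  0.32  1.54] jar axis [-0.35  0.92  0.15] 28.0
0.71 [ 0.639 -0.421  0.351] [-0.82  0.07 -0.66 -0.29  0.37  1.89] jar axis [-0.23  0.78  0.59] 29.1
0.86 [ 0.58  -0.41   0.285] [-0.89  0.04 -0.64  0.    0.42  2.25] jar axis [-0.09  0.44  0.89] 30.2
1.0 [ 0.515 -0.378  0.237] [-0.96  0.02 -0.62  0.29  0.46  2.6 ] jar axis [ 0.01 -0.    1.  ] 31.0
```

```bash
cat > nb.py <<'E'
from pl import *
qh=np.array([-0.96,0.02,-0.62,0.29,0.46,2.6]); qh,_=ik(tcp(.12),MP,qh)
k=float(sys.argv[1]); q=QI+(qh-QI)*k/7; st(); delta(fk(q,X),rot(q)); print("jar axis",np.round(R.from_quat(state()["eef_rot"]).apply(u),3))
E
python3 nb.py 1.3
```

```text
t 8.52 q [-0.474  0.177 -0.752 -1.737  0.135  0.143] p [ 0.6504 -0.2007  0.7515] x [ 0.69 -0.19 -0.7 ] y [0.27 0.96 0.  ] z [ 0.671 -0.192  0.716] F [ 0.7 -0.2 -1.6] w 0.0463
d [119.4 -67.7 -11.8] w [0.131 0.305 0.45 ] deg 32.0
jar axis [ 0.002  0.001 -1.   ]
```

```bash
python3 -m creep '[[20,-12,-2,0.02,0.05,0.07,0],[44,-25,-4,0.05,0.11,0.16,0],[69,-39,-7,0.08,0.18,0.26,0],[94,-53,-9,0.1,0.24,0.36,0],[119,-68,-12,0.13,0.3,0.45,0]]'; python3 nb.py 2.5
```

```text
clock: 8.93
ee_pos: [0.7063, -0.2873, 0.6585]
eef_rot: [0.213, 0.476, 0.067, 0.851]
wrist_force: [-0.4, -0.9, -1.2]
gripper_width: 0.0463
t 8.93 q [-0.565  0.153 -0.729 -1.367  0.197  0.603] p [ 0.7063 -0.2873  0.6585] x [ 0.54  0.32 -0.78] y [0.09 0.9  0.43] z [ 0.838 -0.298  0.457] F [-0.4 -0.9 -1.2] w 0.0463
d [  62.5 -102.3  -14.4] w [0.234 0.19  0.452] deg 31.1
jar axis [-0.223  0.435 -0.872]
```

```bash
python3 -m creep '[[12,-20,-3,0.05,0.04,0.09,0],[25,-41,-6,0.09,0.08,0.18,0],[37,-61,-9,0.14,0.11,0.27,0],[50,-82,-12,0.19,0.15,0.36,0],[62,-102,-14,0.23,0.19,0.45,0]]'; python3 nb.py 3.7
```

```text
clock: 9.35
ee_pos: [0.7185, -0.3556, 0.5599]
eef_rot: [0.402, 0.498, 0.22, 0.736]
wrist_force: [-0.1, 1.0, -1.5]
gripper_width: 0.0466
t 9.35 q [-0.649  0.125 -0.705 -1.017  0.255  1.017] p [ 0.7185 -0.3556  0.5599] x [ 0.41  0.72 -0.56] y [0.08 0.58 0.81] z [ 0.91  -0.373  0.18 ] F [-0.1  1.  -1.5] w 0.0466
d [  15.4 -113.7  -21.9] w [0.286 0.071 0.5  ] deg 33.2
jar axis [-0.366  0.773 -0.518]
```

```bash
python3 -m creep '[[3,-22,-4,0.06,0.01,0.1,0],[6,-45,-9,0.11,0.03,0.2,0],[9,-68,-13,0.17,0.04,0.3,0],[12,-91,-18,0.23,0.06,0.4,0],[15,-114,-22,0.29,0.07,0.5,0]]'; python3 nb.py 4.8
```

```text
clock: 9.77
ee_pos: [0.6953, -0.4032, 0.4557]
eef_rot: [0.606, 0.434, 0.334, 0.577]
wrist_force: [1.0, 0.2, -2.4]
gripper_width: 0.0461
t 9.77 q [-0.732  0.094 -0.678 -0.655  0.306  1.439] p [ 0.6953 -0.4032  0.4557] x [ 0.4   0.91 -0.1 ] y [0.14 0.04 0.99] z [ 0.906 -0.409 -0.111] F [ 1.   0.2 -2.4] w 0.0461
d [-25.3 -96.3 -24.5] w [ 0.25  -0.035  0.49 ] deg 31.6
jar axis [-0.368  0.93   0.013]
```

```bash
python3 -m creep '[[-5,-19,-5,0.05,-0.01,0.1,0],[-10,-38,-10,0.1,-0.01,0.2,0],[-15,-58,-15,0.15,-0.02,0.3,0],[-20,-77,-20,0.2,-0.03,0.39,0],[-25,-96,-24,0.25,-0.04,0.49,0]]'; python3 nb.py 5.9
```

```text
clock: 10.18
ee_pos: [0.65, -0.4205, 0.3662]
eef_rot: [0.766, 0.301, 0.395, 0.409]
wrist_force: [0.4, -0.2, -1.6]
gripper_width: 0.0461
t 10.18 q [-0.805  0.071 -0.659 -0.344  0.352  1.827] p [ 0.65   -0.4205  0.3662] x [0.51 0.78 0.36] y [ 0.14 -0.49  0.86] z [ 0.851 -0.388 -0.354] F [ 0.4 -0.2 -1.6] w 0.0461
d [-53.  -78.2 -30.9] w [ 0.214 -0.113  0.522] deg 33.0
jar axis [-0.254  0.825  0.504]
```

```bash
python3 -m creep '[[-10,-15,-6,0.04,-0.02,0.1,0],[-21,-31,-12,0.08,-0.04,0.21,0],[-32,-47,-18,0.13,-0.07,0.31,0],[-42,-62,-25,0.17,-0.09,0.42,0],[-53,-78,-31,0.21,-0.11,0.52,0]]'; python3 nb.py 7
```

```text
clock: 10.6
ee_pos: [0.5864, -0.4127, 0.2919]
eef_rot: [0.875, 0.111, 0.412, 0.228]
wrist_force: [0.3, 0.1, -1.4]
gripper_width: 0.0459
t 10.6 q [-0.886  0.045 -0.644 -0.035  0.414  2.211] p [ 0.5864 -0.4127  0.2919] x [0.64 0.38 0.67] y [ 0.01 -0.87  0.49] z [ 0.771 -0.308 -0.557] F [ 0.3  0.1 -1.4] w 0.0459
d [-69.5 -57.4 -35.4] w [ 0.154 -0.176  0.553] deg 34.4
jar axis [-0.107  0.487  0.867]
```

```bash
python3 -m creep '[[-14,-11,-7,0.03,-0.04,0.11,0],[-28,-23,-14,0.06,-0.07,0.22,0],[-42,-35,-21,0.09,-0.11,0.33,0],[-56,-46,-28,0.12,-0.14,0.44,0],[-69,-57,-35,0.15,-0.18,0.55,0]]'; python3 -m creep '[[0,0,0,0,0,0,0],[0,0,0,0,0,0,0],[0,0,0,0,0,0,0],[0,0,0,0,0,0,0],[0,0,0,0,0,0,0]]' | head -1; python3 - <<'E'
from pl import *
st(); delta(tcp(.12),MP);delta(tcp(.0),MP); print("jar axis",np.round(R.from_quat(state()["eef_rot"]).apply(u),3))
t=capture("top"); s=capture("scene"); w=capture("wrist")
for n,c in (("t7",t),("s7",s)):
  uv=proj(c,PL); print(n,np.round(uv,1)); x,y=int(uv[0])-50,int(uv[1])-60
  cv2.imwrite(f"pics/{n}.png",cv2.resize(c["image"][max(y,0):y+110,max(x,0):x+130],None,fx=5,fy=5,interpolation=cv2.INTER_CUBIC)); print(x,y)
cv2.imwrite("pics/w7.png",w["image"])
cv2.imwrite("pics/ts7.png",cv2.resize(np.hstack([cv2.imread("pics/t7.png"),cv2.imread("pics/s7.png")]),(800,338)))
E
```

```text
clock: 11.02
ee_pos: [0.5146, -0.3786, 0.2364]
eef_rot: [0.92, -0.122, 0.369, 0.052]
wrist_force: [-0.5, -0.8, -1.4]
gripper_width: 0.0459
clock: 11.43
t 11.43 q [-0.957  0.019 -0.618  0.291  0.454  2.594] p [ 0.5162 -0.3794  0.2375] x [ 0.7  -0.18  0.69] y [-0.26 -0.97  0.01] z [ 0.668 -0.187 -0.72 ] F [ 0.5  0.1 -1.8] w 0.0461
d [-1.9 -0.7 -0.8] w [0.008 0.001 0.009] deg 0.7
d [-85.2  -2.1  85.6] w [0.008 0.001 0.009] deg 0.7
jar axis [0.01  0.009 1.   ]
t7 [444.5 192.8]
394 132
s7 [194.1 157.6]
144 97
```

View pics/ts7.png

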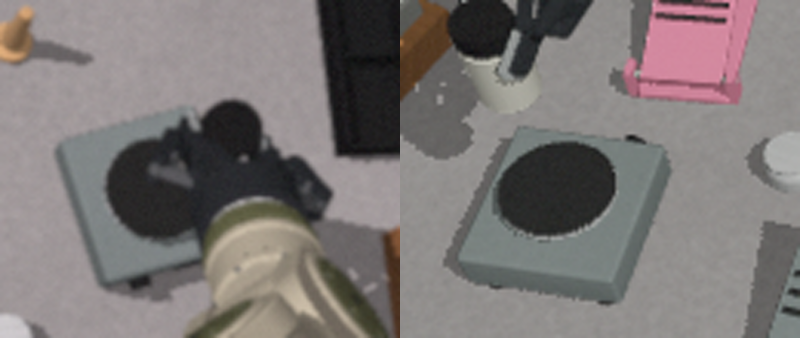

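View pics/w7.png

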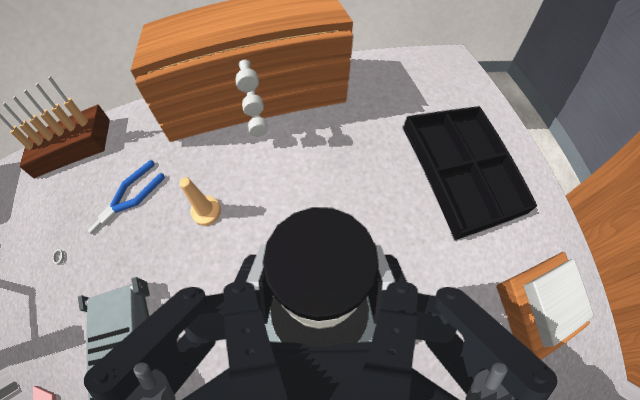

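```bash
python3 - <<'E'
from pl import *
t=capture("top"); s=capture("scene")
print(onz(t,468.7,174.2,.261),onz(s,171,105.1,.261),tri(t,(468.7,174.2),s,(171,105.1)))
st();delta(tcp(.0),MP);delta(tcp(.02),MP)
E
```

```text
[ 0.51629929 -0.37703608  0.261     ] [ 0.52201396 -0.37123839  0.261     ] (array([ 0.51754397, -0.37850176,  0.25448423]), np.float64(0.0023451026858692272))
t 11.68 q [-0.957  0.019 -0.619  0.292  0.454  2.595] p [ 0.5158 -0.3792  0.2372] x [ 0.7  -0.18  0.69] y [-0.26 -0.97  0.01] z [ 0.668 -0.187 -0.721] F [-0.8  0.7 -2.3] w 0.0461
d [-84.5  -1.8  85.7] w [0.007 0.002 0.007] deg 0.6
d [-70.6  -1.6  71.3] w [0.007 0.002 0.007] deg 0.6
```

```bash
python3 -m creep '[[-12,0,12,0.004,0,0.004,0],[-28,-1,28,0.007,0.002,0.007,0],[-44,-1,45,0.007,0.002,0.007,0],[-60,-1,60,0.007,0.002,0.007,0],[-70,-2,71,0.007,0.002,0.007,0]]'; python3 - <<'E'
from pl import *
st();delta(tcp(.0),MP); print("jar axis",np.round(R.from_quat(state()["eef_rot"]).apply(u),3))
E
```

```text
clock: 12.1
ee_pos: [0.5139, -0.3772, 0.135]
eef_rot: [0.92, -0.122, 0.37, 0.048]
wrist_force: [-0.3, -0.2, -2.5]
gripper_width: 0.0464
t 12.1 q [-0.962  0.157 -0.771  0.009  0.463  2.597] p [ 0.5139 -0.3772  0.135 ] x [ 0.7  -0.19  0.69] y [-0.26 -0.97 -0.  ] z [ 0.67  -0.179 -0.721] F [-0.3 -0.2 -2.5] w 0.0464
d [-12.    0.9  13.7] w [-0.     0.002 -0.001] deg 0.1
jar axis [ 0.008 -0.003  1.   ]
```

```bash
python3 -m creep '[[-3,0,3,0,0,0,0],[-6,0,6,0,0,0,0],[-8,1,8,0,0,0,0],[-9,1,9,0,0,0,0],[-10,1,10.5,0,0,0,0]]'; python3 -m creep '[[-0.3,0,0.3,0,0,0,0],[-0.7,0,0.7,0,0,0,0],[-1,0,1,0,0,0,0],[-1.4,0,1.4,0,0,0,0],[-1.4,0,1.4,0,0,0,0]]'
```

```text
clock: 12.52
ee_pos: [0.5151, -0.3799, 0.1242]
eef_rot: [0.919, -0.121, 0.372, 0.05]
wrist_force: [0.2, -0.1, -2.0]
gripper_width: 0.0463
clock: 12.93
ee_pos: [0.5145, -0.379, 0.121]
eef_rot: [0.919, -0.121, 0.371, 0.049]
wrist_force: [-0.3, 0.3, -3.1]
gripper_width: 0.0463
```

```bash
python3 -m creep '[[-0.3,0,0.3,0,0,0,0],[-0.7,0,0.7,0,0,0,0],[-1,0,1,0,0,0,0],[-1.4,0,1.4,0,0,0,0],[-1.4,0,1.4,0,0,0,0]]'; python3 -m creep '[[-0.3,0,0.3,0,0,0,0],[-0.6,0,0.6,0,0,0,0],[-1,0,1,0,0,0,0],[-1,0,1,0,0,0,0],[-1,0,1,0,0,0,0]]'
```

```text
clock: 13.35
ee_pos: [0.5144, -0.3789, 0.1187]
eef_rot: [0.919, -0.121, 0.371, 0.049]
wrist_force: [-0.1, -1.1, -2.5]
gripper_width: 0.046
clock: 13.77
ee_pos: [0.5144, -0.3789, 0.1174]
eef_rot: [0.919, -0.121, 0.371, 0.049]
wrist_force: [-0.3, 0.5, -1.7]
gripper_width: 0.046
```

```bash
python3 -m creep '[[-0.3,0,0.3,0,0,0,0],[-0.6,0,0.6,0,0,0,0],[-1,0,1,0,0,0,0],[-1,0,1,0,0,0,0],[-1,0,1,0,0,0,0]]';python3 -c "
from h import *
for i in range(3): print(np.round(state()['wrist_force'],1)); capture('wrist')
"
```

```text
clock: 14.18
ee_pos: [0.5148, -0.3792, 0.1168]
eef_rot: [0.919, -0.121, 0.372, 0.049]
wrist_force: [-1.3, 2.0, 3.2]
gripper_width: 0.0462
[-1.3  2.   3.2]
[-2.4  2.4  3.8]
[-1.4  1.8  4.1]
```

Contact at TCP z = 0.1168 m, as computed (0.117). Release.

```bash
python3 -m creep '[[0,0,0,0,0,0,0.6],[0,0,0,0,0,0,0.65],[0,0,0,0,0,0,0.75],[0,0,0,0,0,0,0.9],[0,0,0,0,0,0,1]]'; python3 -m creep '[[0,0,0,0,0,0,1],[0,0,0,0,0,0,1],[0,0,0,0,0,0,1],[0,0,0,0,0,0,1],[0,0,0,0,0,0,1]]'; python3 -c "
from h import *
w=capture('wrist'); cv2.imwrite('pics/w8.png',w['image']); st()"
```

```text
clock: 14.75
ee_pos: [0.5143, -0.3789, 0.1159]
eef_rot: [0.919, -0.121, 0.371, 0.049]
wrist_force: [0.7, -0.9, -0.5]
gripper_width: 0.0844
clock: 15.17
ee_pos: [0.5144, -0.3789, 0.1161]
eef_rot: [0.919, -0.121, 0.371, 0.049]
wrist_force: [0.7, 0.3, -0.2]
gripper_width: 0.0854
t 15.22 q [-0.963  0.193 -0.792 -0.051  0.465  2.596] p [ 0.5144 -0.3789  0.1161] x [ 0.69 -0.19  0.69] y [-0.26 -0.97  0.  ] z [ 0.671 -0.18  -0.719] F [ 0.2 -0.6  0.8] w 0.0857
```

View pics/w8.png

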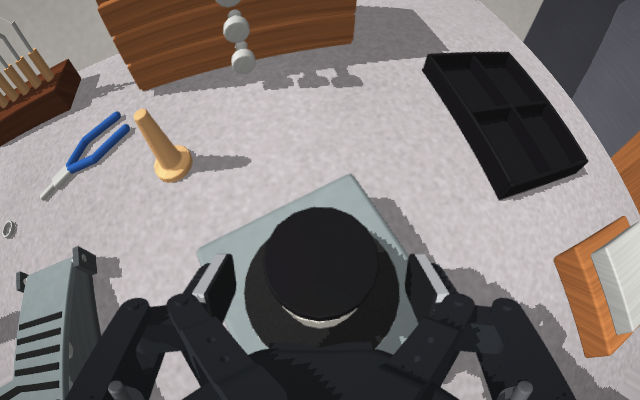

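The jar stands centred on the plate, fingers clear on both sides. Back off along the tool axis.

```bash
python3 -m creep '[[0,0,-8,0,0,0,1],[0,0,-24,0,0,0,1],[0,0,-48,0,0,0,1],[0,0,-80,0,0,0,1],[0,0,-115,0,0,0,1]]'; python3 - <<'E'
from pl import *
st()
t=capture("top"); s=capture("scene")
for n,c in (("t9",t),("s9",s)):
  uv=proj(c,PL); x,y=int(uv[0])-50,int(uv[1])-60
  cv2.imwrite(f"pics/{n}.png",cv2.resize(c["image"][y:y+110,x:x+130],None,fx=5,fy=5,interpolation=cv2.INTER_CUBIC)); print(x,y)
cv2.imwrite("pics/ts9.png",cv2.resize(np.hstack([cv2.imread("pics/t9.png"),cv2.imread("pics/s9.png")]),(800,338)))
E
```

```text
clock: 15.63
ee_pos: [0.4363, -0.357, 0.1989]
eef_rot: [0.919, -0.121, 0.371, 0.048]
wrist_force: [0.2, -0.7, 0.7]
gripper_width: 0.0851
t 15.63 q [-1.096 -0.063 -0.792  0.268  0.541  2.471] p [ 0.4363 -0.357   0.1989] x [ 0.7  -0.19  0.69] y [-0.26 -0.97 -0.  ] z [ 0.67  -0.178 -0.72 ] F [ 0.2 -0.7  0.7] w 0.0851
394 132
144 97
```

View pics/ts9.png

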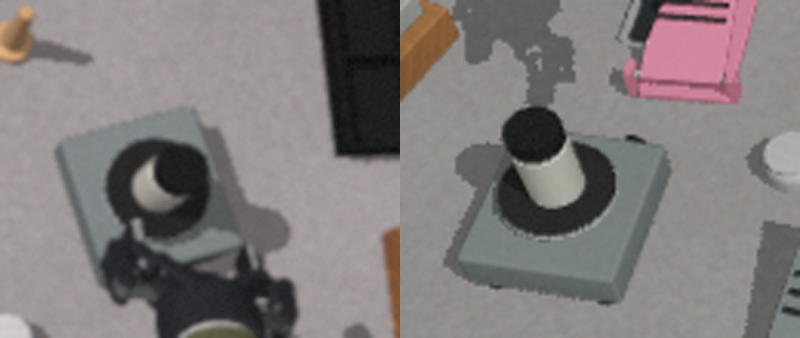

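The jar stands upright wholly within the plate in both views (top crop (165,185), scene crop (548,170)). Next comes the pedal: I overlay its computed press point.

```bash
cat > pd.py <<'E'
from h import *
PP=np.array([.474,-.124,.063]); ax=np.array([.993,.118,0]); lat=np.array([-.118,.993,0])
MD=tool(6.8,90,-1)
E
python3 - <<'E'
from pd import *
t=capture("top"); s=capture("scene")
o=[]
for c in (t,s):
  im=cv2.resize(c["image"],None,fx=4,fy=4,interpolation=cv2.INTER_CUBIC)
  k=lambda p: tuple(int(4*v+1.5) for v in proj(c,p))
  sl=np.array([np.cos(.2967)*ax[0],np.cos(.2967)*ax[1],-np.sin(.2967)])
  pts=[PP-sl*.025+lat*.04,PP-sl*.025-lat*.04,PP+sl*.12-lat*.04,PP+sl*.12+lat*.04,PP+sl*.13-lat*.04,PP+sl*.13+lat*.04]
  for p in pts: cv2.circle(im,k(p),3,(0,0,255),-1)
  cv2.circle(im,k(PP),4,(0,255,0),-1)
  x,y=k(PP); o.append(im[y-140:y+200,x-200:x+200])
cv2.imwrite("pics/ped.png",np.hstack(o))
from kin import *
q0=np.array(state()["joints"])
for z in (.16,.045): print(ik(np.array([PP[0],PP[1],z]),MD,q0))
st();delta([PP[0],PP[1],.15],MD)
E
```

```text
(array([-4.20527598e-01,  1.99500700e-01, -3.32111594e-01,  1.03918403e+00,
        1.64056465e-14,  2.60238267e+00]), np.float64(3.3112401709445294e-13))
(array([-4.20527598e-01,  3.18773397e-01, -4.93987869e-01,  7.58035060e-01,
        1.54518669e-15,  2.60238267e+00]), np.float64(3.9690473130349346e-14))
t 15.83 q [-1.096 -0.063 -0.791  0.263  0.539  2.473] p [ 0.437  -0.359   0.2005] x [ 0.69 -0.19  0.7 ] y [-0.26 -0.97  0.  ] z [ 0.672 -0.183 -0.718] F [-0.7 -0.4  0.1] w 0.0855
d [ -53.  -236.7   18. ] w [ 0.15  -0.76  -0.362] deg 49.0
```

View pics/ped.png

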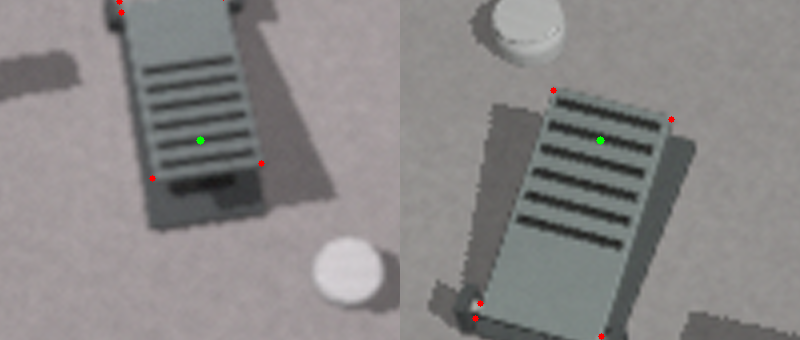

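```bash
python3 -m creep '[[0,-15,0,0.02,-0.08,-0.04,0.8],[-2,-40,0,0.04,-0.17,-0.08,0.6],[-6,-70,0,0.06,-0.26,-0.13,0.4],[-12,-105,2,0.08,-0.36,-0.17,0.2],[-20,-140,4,0.1,-0.46,-0.22,0]]'; python3 -c "
from pd import *
st();delta([PP[0],PP[1],.12],MD)"
```

```text
clock: 16.25
ee_pos: [0.4628, -0.2194, 0.1818]
eef_rot: [0.989, -0.009, 0.149, 0.015]
wrist_force: [0.7, 0.1, -0.3]
gripper_width: 0.025
t 16.25 q [-0.69   0.025 -0.521  0.772  0.162  2.491] p [ 0.4628 -0.2194  0.1818] x [ 0.96 -0.01  0.29] y [-0.02 -1.    0.03] z [ 0.294 -0.033 -0.955] F [ 0.7  0.1 -0.3] w 0.025
d [ -8.8 -97.3  59.2] w [ 0.048 -0.296 -0.136] deg 18.9
```

```bash
python3 -m creep '[[0,-24,6,0.01,-0.07,-0.03,0],[-2,-48,16,0.02,-0.14,-0.06,0],[-4,-72,32,0.03,-0.21,-0.1,0],[-7,-90,48,0.045,-0.28,-0.13,0],[-9,-97,59,0.048,-0.296,-0.136,0]]'; python3 -m creep '[[0,0,0,0,0,0,0],[0,0,0,0,0,0,0],[0,0,0,0,0,0,0],[0,0,0,0,0,0,0],[0,0,0,0,0,0,0]]'; python3 - <<'E'
from pd import *
st();delta([PP[0],PP[1],.084],MD)
w=capture("wrist"); cv2.imwrite("pics/w10.png",w["image"])
E
```

```text
clock: 16.67
ee_pos: [0.4746, -0.1222, 0.1176]
eef_rot: [0.998, 0.061, -0.0, -0.001]
wrist_force: [0.6, -0.5, -0.0]
gripper_width: 0.0004
clock: 17.08
ee_pos: [0.4736, -0.1259, 0.1215]
eef_rot: [0.998, 0.057, 0.003, 0.0]
wrist_force: [0.1, -0.6, 0.0]
gripper_width: -0.0002
t 17.08 q [-0.425  0.227 -0.4    0.938  0.003  2.601] p [ 0.4736 -0.1259  0.1215] x [0.99 0.11 0.01] y [ 0.11 -0.99  0.  ] z [ 0.006  0.    -1.   ] F [ 0.1 -0.6  0. ] w -0.0002
d [ 0.3 -1.9 37.5] w [ 0.001 -0.006 -0.004] deg 0.4
```

View pics/w10.png

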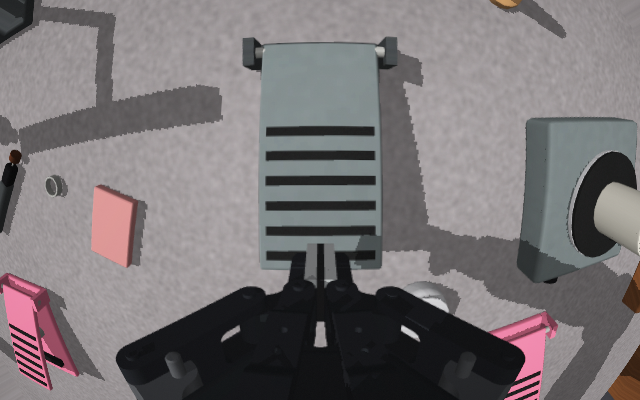

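The wrist view shows the closed fingertips (320,255) over the mid-width of the grey tread (x 261–380). I press down.

```bash
python3 -m creep '[[0,-1,7,0,0,0,0],[0,-2,16,0,0,0,0],[0,-2,25,0,0,0,0],[0,-2,32,0,0,0,0],[0,-2,36,0,0,0,0]]'; python3 -m creep '[[0,0,2,0,0,0,0],[0,0,4,0,0,0,0],[0,0,6,0,0,0,0],[0,0,8,0,0,0,0],[0,0,10,0,0,0,0]]'; python3 -m creep '[[-1,0,3,0,0,0,0],[-1,0,6,0,0,0,0],[-2,0,9,0,0,0,0],[-2,0,12,0,0,0,0],[-2,0,15,0,0,0,0]]'
```

```text
clock: 17.55
ee_pos: [0.4726, -0.1225, 0.083]
eef_rot: [0.998, 0.058, 0.001, -0.001]
wrist_force: [-1.3, -0.0, 3.3]
gripper_width: 0.0001
clock: 17.97
ee_pos: [0.4738, -0.1229, 0.0747]
eef_rot: [0.998, 0.059, 0.002, -0.0]
wrist_force: [-1.1, -1.0, 3.9]
gripper_width: 0.0001
clock: 18.38
ee_pos: [0.4712, -0.1232, 0.0593]
eef_rot: [0.998, 0.058, 0.002, -0.0]
wrist_force: [-3.9, -0.6, 6.0]
gripper_width: 0.0001
```

```bash
python3 -m creep '[[-0.5,0,2,0,0,0,0],[-1,0,4,0,0,0,0],[-1,0,6,0,0,0,0],[-1,0,7,0,0,0,0],[-1,0,8,0,0,0,0]]'; python3 -m creep '[[0,0,0.4,0,0,0,0],[0,0,0.8,0,0,0,0],[0,0,1.2,0,0,0,0],[0,0,1.6,0,0,0,0],[0,0,2,0,0,0,0]]'
```

```text
clock: 18.8
ee_pos: [0.4704, -0.1233, 0.0514]
eef_rot: [0.998, 0.058, 0.002, -0.0]
wrist_force: [-3.5, 0.1, 6.9]
gripper_width: -0.0001
clock: 19.22
ee_pos: [0.4702, -0.1233, 0.0495]
eef_rot: [0.998, 0.058, 0.002, -0.0]
wrist_force: [-2.8, -0.7, 7.4]
gripper_width: -0.0
```

```bash
python3 -m creep '[[0,0,0.3,0,0,0,0],[0,0,0.6,0,0,0,0],[0,0,0.9,0,0,0,0],[0,0,1.2,0,0,0,0],[0,0,1.2,0,0,0,0]]'; python3 -m creep '[[0,0,0.3,0,0,0,0],[0,0,0.6,0,0,0,0],[0,0,0.9,0,0,0,0],[0,0,1.2,0,0,0,0],[0,0,1.2,0,0,0,0]]'
```

```text
clock: 19.63
ee_pos: [0.4703, -0.1233, 0.0491]
eef_rot: [0.998, 0.058, 0.002, 0.0]
wrist_force: [-6.5, 0.3, 15.2]
gripper_width: -0.0002
clock: 20.05
ee_pos: [0.4702, -0.1233, 0.0487]
eef_rot: [0.998, 0.058, 0.002, 0.0]
wrist_force: [-8.4, 0.6, 23.6]
gripper_width: 0.0005
```

The tread is at its stop: z stalled at 0.049 while force jumped to 24 N. I hold, then let it up.

```bash
for i in 1 2 3; do python3 -m creep '[[0,0,0,0,0,0,0],[0,0,0,0,0,0,0],[0,0,0,0,0,0,0],[0,0,0,0,0,0,0],[0,0,0,0,0,0,0]]' | sed -n '1,2p;4p'; done
python3 -c "
from h import *
s=capture('scene'); cv2.imwrite('pics/s11.png',cv2.resize(s['image'][90:260,130:370],None,fx=3,fy=3,interpolation=cv2.INTER_CUBIC))"
python3 -m creep '[[1,0,-4,0,0,0,0],[2,0,-12,0,0,0,0],[3,0,-22,0,0,0,0],[3,0,-33,0,0,0,0],[3,0,-46,0,0,0,0]]'; python3 -m creep '[[0,0,-15,0,0,0,0],[0,0,-40,0,0,0,0],[0,0,-70,0,0,0,0],[0,0,-100,0,0,0,0],[0,0,-120,0,0,0,0]]'; python3 - <<'E'
from pd import *
st()
t=capture("top"); s=capture("scene")
cv2.imwrite("pics/t12.png",t["image"]);cv2.imwrite("pics/s12.png",s["image"])
E
```

```text
clock: 20.47
ee_pos: [0.4702, -0.1234, 0.0487]
wrist_force: [-8.3, 1.0, 22.3]
clock: 20.88
ee_pos: [0.4702, -0.1234, 0.0487]
wrist_force: [-8.1, 1.0, 22.0]
clock: 21.3
ee_pos: [0.4702, -0.1233, 0.0487]
wrist_force: [-8.4, 2.0, 21.7]
clock: 21.77
ee_pos: [0.474, -0.1228, 0.0931]
eef_rot: [0.998, 0.059, 0.003, -0.0]
wrist_force: [-0.0, 0.3, -0.4]
gripper_width: -0.0002
clock: 22.18
ee_pos: [0.4738, -0.1232, 0.2152]
eef_rot: [0.998, 0.059, 0.003, 0.0]
wrist_force: [0.9, -0.3, -0.2]
gripper_width: -0.0002
t 22.18 q [-0.42   0.158 -0.242  1.165  0.003  2.604] p [ 0.4738 -0.1232  0.2152] x [0.99 0.12 0.01] y [ 0.12 -0.99  0.  ] z [ 0.007  0.    -1.   ] F [ 0.9 -0.3 -0.2] w -0.0002
```

View pics/s11.png

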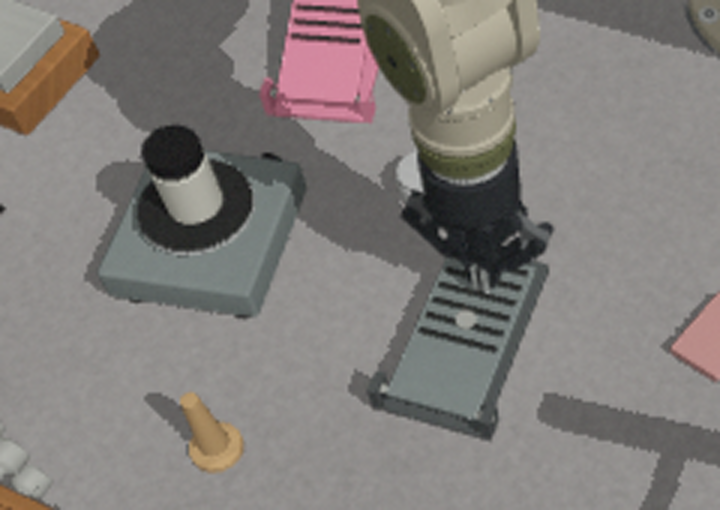

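View pics/s12.png

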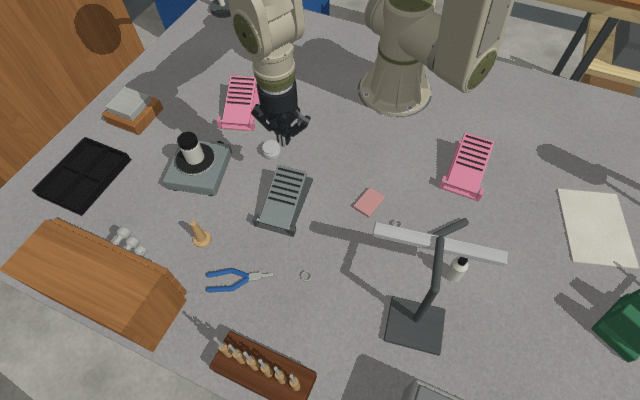

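View pics/t12.png

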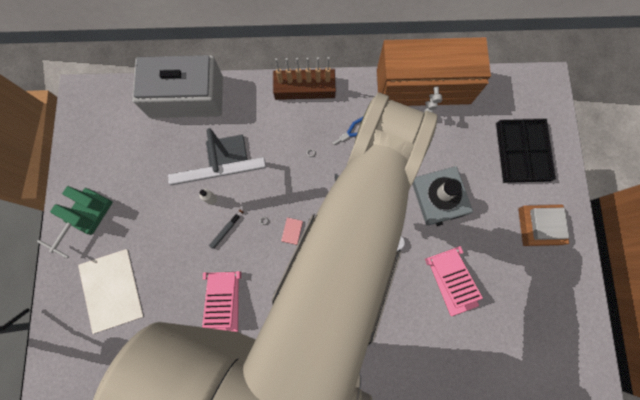

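Pressed view: the tread lies flat on its base. After release it is back in its first position (283,200) and the jar stands upright on the plate (190,150). The slim bottle (459,266), tin, cone, pliers, pad and bands are at their starting pixels, and the gripper is clear.

```bash
python3 - <<'E'
import cv2,numpy as np
a=cv2.imread("pics/scene0.png").astype(int);b=cv2.imread("pics/s12.png").astype(int)
for n,(u,v,r) in dict(flask=(459,268,10),pad=(369,202,12),cone=(200,235,12),pliers=(235,280,25),band1=(305,275,7),pedal=(283,205,25)).items():
    print(n,round(np.abs(a-b)[v-r:v+r,u-r:u+r].mean(),1))
from bench import finish_job,state
print(state()["clock"],finish_job())
E
```

```text
flask 2.6
pad 2.6
cone 2.6
pliers 2.6
band1 2.6
pedal 2.4
the job is handed in; nothing more can be done
22.2833 None
```

The job is done and handed in at 22.3 s of the allowed 67 s.

- **Jar:** I reached in tilted under the lamp and gripped the jar at 60 N. I held it lid straight down for about 1.3 s, within about 0.2° by the gripper's pose. It did not slip in the grip. I then set it upright on the shaker plate, within a few millimetres of the centre.
- **Pedal:** I pressed the grey pedal to its stop. The fingertips stalled at the stop height, about 30 mm above the bench, and the upward force rose to 22–24 N. I held it there for about 1.3 s and let it up.

**Last checks:**
- **Views before handing in:** In both camera views the jar stood upright wholly on the plate. In the scene view the pedal was back at rest and the gripper was clear.
- **Compared with the first picture:** The bottle, pad, cone, pliers, one band and pedal differ only by image noise.
- **By eye only:** The tin, second band and handpiece were not part of that comparison. They look unmoved, but the arm partly hid the tin in the top view.
- **Disagreements:** None of the checks failed. The two cameras differed by about 2–6 mm on some points, within what the grasp and placing allowed. The jaws read 46 mm on the 48 mm jar.

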